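Clamp the ceramic insulator with the turnbuckle fixture

TASK

Stand the white ceramic insulator upright, foot down, on the fixture's base plate between the two V-shaped jaws and let go of it; then turn the turnbuckle's spoked body so that both threaded ends draw in together and the jaws clamp the insulator with about 30 newtons, as felt on the spokes. Do not overtighten: the ceramic cracks if a jaw ever presses it with more than 70 newtons. Do not tip the insulator over, leave everything else on the table where it is, and leave the insulator clamped.

Things in the scene. Friction and masses are not known exactly. Their poses are not given: they have to be found in the camera images.
- insulator: white ceramic knob insulator, 85 mm tall, about 250 g, round: foot 44 mm diameter up to 44 mm, neck 26 mm, head 34 mm diameter from 51 to 85 mm (grasp it there). Origin at the centre of its underside, z up. Starts standing on the table left or right of the fixture (a wooden spool stands on the other side)
- fixture: clamping fixture fixed to the table; dark steel base plate 220 by 300 mm, 12 mm thick. Origin on the table; x points from turnbuckle to seat (away from the robot within 0.3 rad), y along the turnbuckle, z up. Two carriages slide along y. Carriage tops are 43 mm above the table, jaws 54 mm, and the lugs holding the turnbuckle's ends (at x = -50 mm, y about +-100 mm) 112 mm
- seat (a point): where the insulator stands: point on top of the base plate (12 mm above the table, bright disc of 54 mm) midway between the jaws, 105 mm from the turnbuckle axis on the side away from the robot. Axes as the fixture's
- turnbuckle: steel turnbuckle body, axis level along the fixture's y, 85 mm above the table. Origin on the axis in its middle. Four round spokes there, 12 mm diameter, tips 60 mm from the axis, along its own +x, -x, +z, -z. Nothing else within 65 mm of the middle along y is more than 18 mm above the axis. It tightens turning positively about its y: the top spoke goes away from the robot, towards the seat
- jaw_left: carriage and jaw on the fixture's +y side, drawn in by the turnbuckle. Origin at table height below the carriage's middle. Its dark rubber-backed V face (120 degrees, 22 to 50 mm above the table) has its deepest line 60 to 66 mm inward of the origin: it is set differently on each job and not measured. At the start 3 to 15 mm free to a centred insulator
- jaw_right: the same on the fixture's -y side, mirrored
- spool: wooden spool, 72 mm tall, flanges 52 mm diameter, not to be moved. Origin at the centre of its underside
- gear_large: bronze spur gear lying flat, 70 mm diameter, hub 17 mm high, not to be moved
- gear_small: bronze spur gear lying flat, 52 mm diameter, hub 17 mm high, not to be moved
- racing_car: green tin racing car, 150 mm long, 48 mm high, not to be moved
- oil_can: copper oil can, 64 mm diameter, 130 mm tall, not to be moved
- screwdriver: screwdriver lying on the table, 190 mm long, not to be moved
- spanner: spanner lying on the table, 160 mm long, not to be moved
- thread (a point): middle of the turnbuckle axis. How it turns: each radian draws each threaded end and its jaw in by 4 mm. Self-locking thread: keeping it turning takes 0.42 N m while slack, plus 0.0065 N m per newton with which each jaw presses the insulator (0.61 N m at 30 N); a push just stopped reads up to 0.1 N m less. 1 to 4.2 rad are needed in all, the last 0.3 or so from first touch to 30 N

How it is judged (in metres and radians):
On the way, in this order (a step that is already met when the one before it is completed fails the run):
1. the insulator stands upright on the plate between the jaws, let go (horizontal distance between insulator and seat below 0.015 m and z of insulator in the frame of seat below 0.004 m and angle between insulator's own z axis and vertical below 0.1 rad and contact force between the fingers and insulator below 0.1 N), for 0.2 s.
2. both jaws press the insulator with more than 15 N (contact force between each of jaw_left, jaw_right and insulator above 15 N), for 0.2 s.
At the end, for the whole second after the job is handed in: the insulator stands upright (within 0.1 rad) on the base plate, within 12 mm of the seat and at most 4 mm above it, at rest, and each jaw presses it with 15 to 50 N (all of step 2 and contact force between each of jaw_left, jaw_right and insulator below 50 N and horizontal distance between insulator and seat below 0.012 m and z of insulator in the frame of seat below 0.004 m and angle between insulator's own z axis and vertical below 0.1 rad and linear speed of insulator below 0.01 m/s); the robot touches nothing.
It fails at once if a jaw presses the insulator with more than 70 N (cracked) (contact force between any of jaw_left, jaw_right and insulator above 70 N).
It fails at once if the insulator is tipped over (angle between insulator's own z axis and vertical above 0.8 rad).
It fails at once if another thing on the table is moved by more than 30 mm (distance of any of spool, gear_large, gear_small, racing_car, oil_can, screwdriver, spanner from where it was at the start of the episode above 0.03 m).
It also fails if it takes over 72 s, if anything falls off the work surface, if the arm or the gripper's body presses on something with over 40 N, if the wrist force passes 120 N, or if a joint passes its speed limit or range.

ROBOT

A 6-joint arm with a two-finger parallel gripper is mounted at the origin on the work surface. World frame = base frame: x ahead of the robot, y to its left, z up, the work surface at z = 0. Lengths are in m, angles in degrees, forces in N, time in s.
With the tool pointing down it reaches from about 0.275 to 0.825 m from the base axis. Payload 4.9 kg.
Tool frame: the origin (TCP) lies on the centre line of the jaws, within the pads' length; the fingertips stand 8 mm ahead of it and the grasp point (between the pads) lies 11 mm behind it (arm.tips_ahead is the distance from the TCP to the fingertips, in m); z points along the fingers, y is the direction in which the jaws open and shut (so a half turn about z gives the same grasp; the last joint's range is limited). The gripper opens to 85 mm and grips with 20 to 120 N. Pads are 22 mm wide; open, the fingers measure 114 mm over their backs; the gripper's body (76 mm by 85 mm) begins 54 mm behind the grasp point. The pads swing forward as they close: fully open they stand 13 mm farther back than shut.
Start: joints at [-77.533, 18.69, -11.035, 60.275, 0, 82.311], TCP at [0.19, -0.516, 0.239] pointing down, gripper open.
Joint ranges: [-152.03, 152.03], [-55.5, 102.48], [-74.3, 77.21], [-110.64, 120.58], [-84.22, 78.4], [-180, 180]. Speed limits (degrees/s): [147.25, 147.25, 180, 180, 180, 180].

INTERFACE

Orientations are given as a 3x3 rotation matrix whose columns are the frame's x, y, z axes.
In Python, from plant import read_state, vision, sign_off, arm gives the robot as it stands.
- The arm moves only by the tool apply_moves, never from a script. Its argument "motion" is text: rows parted by semicolons, each of 6 numbers parted by spaces: the shift along the tool's x, y, z in cm, then the turn, a rotation vector about the tool's x, y, z in degrees. In form: tx ty tz wx wy wz; .... A call has exactly 10 rows; each row shifts and turns the pose as measured when the row begins, along the tool's axes as they then stand; what a row does not reach is not made up. A row lasts 1/12 s, in which the tool goes at most 41.7 mm and 7.16 degrees, less where a joint would pass 70% of its speed; a pose out of reach is approached as far as the arm can. A call with a gripper value outside its range is refused whole. "grip" is the finger opening in cm, from 0 to 8.54, set as the call begins (left out, the last holds). The fingers move at their own pace and stop on an object; "force" is the grip in N (left out, the last holds). Time passes only in rows, so rows that do not move let the fingers close, or fill a call up. It gives the time, the measured TCP pose, the force and the opening at its end, in the units of the state.
- read_state(): the state, without advancing time (a new reading comes with each control period).
- vision.get_image(name): name is "side" or "top" or "wrist"; returns a dict with "img" (480x640x3 uint8, red, green, blue), "depth" (480x640 float32, m along the optical axis (not along the pixel's ray), 0 where there is no reading), "vertical_fov" (degrees; the focal length in pixels is half the picture's height over the tangent of half this angle, whatever the lens; pixels are square), "cx", "cy" (the principal point, pixels), "distortion" ([k1, k2, p1, p2, k3] as OpenCV has them; the pictures are not rectified), "world_to_cam" (4x4, takes a point from world to camera coordinates); the wrist camera has in their place "mount" (4x4, takes a point from camera to tool coordinates, whose origin is the TCP and whose axes are the flange's). Camera axes: x right, y up, looking along -z (the intrinsics and any distortion apply to the point x, -y, -z); pixel columns grow to the right and rows downward; lengths in m; the calibration is good to about 2 mm. A picture is of the moment at which its call begins: read the wrist's pose just before it.
- sign_off(): hands the job in, once; it reports no verdict.
The state is a dict: "clock": time; "joints": joint angles; "qd": joint speeds; "effort": joint torques, N m; "tool_pos": TCP position; "eef_rot": TCP orientation; "ft_force": force on the tool from outside, world axes, zero at the start; "wrist_torque": the same for the moment, N m; "width": finger opening in m.
Only numpy, scipy, OpenCV 4.12 (cv2) and the standard library are available. Lean on these libraries where they do the work, as an engineer would, in place of code of your own. Each camera call takes 0.05 s, during which the arm holds its last target.

## Working session

There is one attempt and no reset: what is moved stays moved. The work goes in short steps, Python scripts to look and compute and a tool call to move; the robot and the scene stay as the last step left them, time stands still between calls to the robot, and variables do not carry over. Pictures are saved under pics/ and viewed, and the job is handed in when it is done.

Besides the shell and the picture viewer there is one more tool, called after ">>>" by a JSON object that holds its "fn" and its "kwargs". apply_moves: Moves the arm, as the interface text tells. Its arguments: {"type":"object","properties":{"motion":{"type":"string"},"grip":{"type":"number"},"force":{"type":"number"}},"required":["motion"]}

```bash
ls; mkdir -p pics; cat > h.py <<'E'
import numpy as np, cv2, pickle
from plant import read_state, vision, arm
def grab(n,tag):
    s=read_state(); d=vision.get_image(n); d['state']=s
    cv2.imwrite(f'pics/{tag}.png',d['img'][:,:,::-1]); pickle.dump(d,open(f'{tag}.pkl','wb')); return d
def cam(d):
    f=d['img'].shape[0]/2/np.tan(np.radians(d['vertical_fov'])/2)
    K=np.array([[f,0,d['cx']],[0,f,d['cy']],[0,0,1]]); return K,np.array(d['distortion'],float)
def c2w(d):
    if 'world_to_cam' in d: return np.linalg.inv(np.array(d['world_to_cam']))
    s=d['state'];T=np.eye(4);T[:3,:3]=np.array(s['eef_rot']).reshape(3,3);T[:3,3]=s['tool_pos'];return T@np.array(d['mount'])
def cloud(d):
    K,D=cam(d);h,w=d['depth'].shape
    u,v=np.meshgrid(np.arange(w),np.arange(h))
    p=cv2.undistortPoints(np.stack([u,v],-1).reshape(-1,1,2).astype(np.float64),K,D).reshape(h,w,2)
    z=d['depth'];P=np.stack([p[...,0]*z,-p[...,1]*z,-z],-1)
    T=c2w(d);P=P@T[:3,:3].T+T[:3,3];P[z==0]=np.nan;return P
E
python3 - <<'E'
from h import *
s=read_state();print(s)
for n in('top','side'):
    d=grab(n,n+'0');print(n,{k:v for k,v in d.items() if k not in('img','depth','state')})
E
```

```text
pics
{'clock': 0.0, 'joints': array([-7.75324634e+01,  1.87340574e+01, -1.10929861e+01,  6.02757129e+01,
        1.92780542e-03,  8.23105434e+01]), 'qd': array([-0.07052233,  0.11494294, -0.11272649, -0.05638053, -0.12065669,
        0.08629598]), 'effort': array([-1.19655051e-03, -4.43400764e+01,  2.62441492e+01,  1.55622029e-02,
       -2.55934101e-04, -1.69215178e-05]), 'tool_pos': array([ 0.18941575, -0.51572994,  0.2384775 ]), 'eef_rot': array([[ 9.38752001e-01,  3.44593318e-01, -3.54325524e-04],
       [ 3.44593391e-01, -9.38750394e-01,  1.75840865e-03],
       [ 2.73312644e-04, -1.77280787e-03, -9.99998391e-01]]), 'ft_force': array([0.50642234, 0.05462174, 0.18170496]), 'wrist_torque': array([ 0.00570396,  0.02791926, -0.00681917]), 'width': 0.08526928327191975}
top {'vertical_fov': 57.51153812322629, 'cx': 324.69922091901554, 'cy': 244.72253845791832, 'distortion': array([-0.05521736,  0.        ,  0.        ,  0.        ,  0.        ]), 'world_to_cam': array([[ 0.00671984, -0.99997326, -0.0028845 ,  0.00820771],
       [ 0.98840866,  0.00620456,  0.15168986, -0.55399076],
       [-0.15166791, -0.0038704 ,  0.98842393, -0.93765629],
       [ 0.        ,  0.        ,  0.        ,  1.        ]])}
side {'vertical_fov': 46.12864389128685, 'cx': 315.6831885282913, 'cy': 235.02065142683512, 'distortion': array([-0.02775768,  0.        ,  0.        ,  0.        ,  0.        ]), 'world_to_cam': array([[-0.798293  , -0.60225123, -0.00466306,  0.43117332],
       [ 0.40400923, -0.5412302 ,  0.73745943, -0.26455903],
       [-0.44665963,  0.58682478,  0.67537534, -0.98140387],
       [ 0.        ,  0.        ,  0.        ,  1.        ]])}
```

View pics/top0.png

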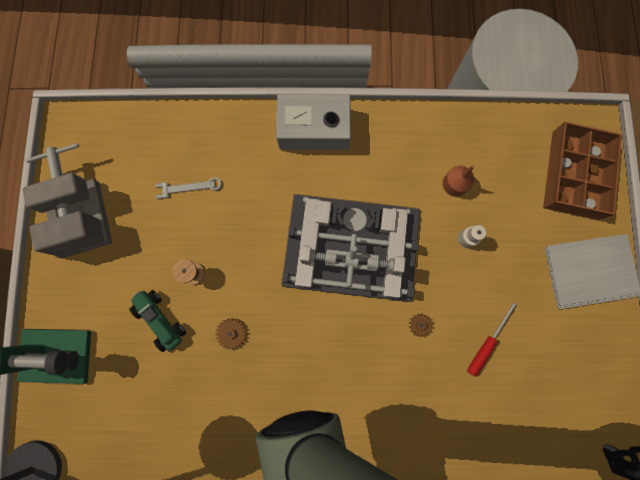

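View pics/side0.png

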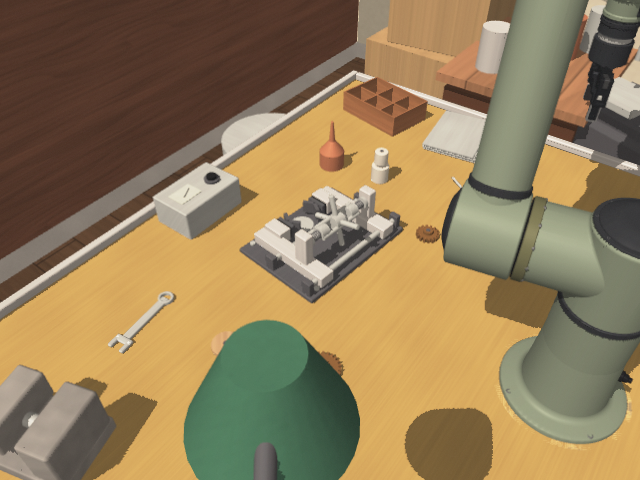

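The top view shows the insulator at about (473,236), right of the fixture. The seat disc is at about (355,218), the spoke cross at about (352,258) and the oil can at (459,180).

```bash
python3 - <<'E'
from h import *
d=pickle.load(open('top0.pkl','rb'));P=cloud(d)
im=d['img']
cv2.imwrite('pics/z.png',cv2.resize(im[185:310,270:500],None,fx=3.4,fy=3.4,interpolation=cv2.INTER_CUBIC)[:,:,::-1])
def sel(u0,u1,v0,v1,z0,z1):
    Q=P[v0:v1,u0:u1].reshape(-1,3);return Q[(Q[:,2]>z0)&(Q[:,2]<z1)]
Q=sel(450,500,220,255,.075,.1);print('ins head',len(Q),np.median(Q,0),Q.min(0),Q.max(0))
Q=sel(450,500,220,255,.01,.2)
Q=sel(270,440,180,320,.008,.016);r=cv2.minAreaRect(Q[:,:2].astype(np.float32));print('plate',r)
for z in [(.038,.047),(.05,.058),(.1,.12),(.13,.16)]:
    Q=sel(270,440,180,320,*z);print(z,len(Q),np.median(Q,0),Q.min(0),Q.max(0))
for u,v in[(355,218),(352,250),(479,229)]:print(u,v,P[v,u])
E
```

```text
ins head 197 [ 0.57745134 -0.3195341   0.08371265] [ 0.56183086 -0.33629022  0.07556987] [ 0.59323075 -0.30452558  0.08888408]
plate ((0.53388512134552, -0.0697123110294342), (0.3454630970954895, 0.2586038112640381), 83.5550537109375)
(0.038, 0.047) 2490 [ 0.55986716 -0.08699696  0.0423469 ] [ 0.43839063 -0.1981471   0.03800102] [0.66218955 0.1062656  0.04699725]
(0.05, 0.058) 677 [ 0.61879146 -0.09372704  0.05264745] [ 0.4881204  -0.14940952  0.05001504] [0.6546677  0.05491393 0.05799692]
(0.1, 0.12) 445 [ 0.5135347  -0.04124836  0.11000288] [ 0.45838879 -0.15344561  0.10003559] [0.54297967 0.06482922 0.11936709]
(0.13, 0.16) 40 [ 0.5301858  -0.04585977  0.1407848 ] [ 0.52338168 -0.05159772  0.13038695] [ 0.53684275 -0.0414563   0.1436831 ]
355 218 [ 0.62241815 -0.05844353  0.01048717]
352 250 [ 0.52822751 -0.04341362  0.14219805]
479 229 [ 0.58453339 -0.32355963  0.0818861 ]
```

View pics/z.png

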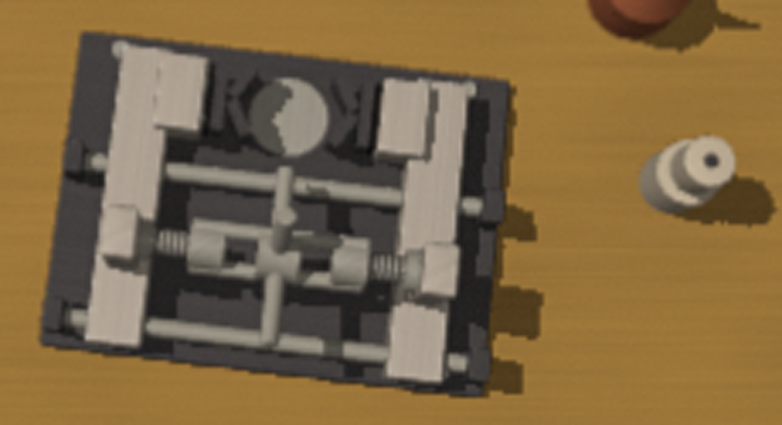

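```bash
cat >> h.py <<'E'
def ray_plane(d,uv,z):
    K,D=cam(d);T=c2w(d)
    p=cv2.undistortPoints(np.array(uv,float).reshape(-1,1,2),K,D).reshape(-1,2)
    r=np.c_[p[:,0],-p[:,1],-np.ones(len(p))]@T[:3,:3].T;o=T[:3,3]
    return o+r*((z-o[2])/r[:,2])[:,None]
def proj(d,P):
    K,D=cam(d);T=np.linalg.inv(c2w(d));Q=np.atleast_2d(P)@T[:3,:3].T+T[:3,3]
    Q=Q*[1,-1,-1];return cv2.projectPoints(Q,np.zeros(3),np.zeros(3),K,D)[0].reshape(-1,2)
E
python3 - <<'E'
from h import *
d=pickle.load(open('top0.pkl','rb'));P=cloud(d)
c=np.array([[82,32],[510,80],[483,395],[42,345]])/3.4+[270,185]
W=ray_plane(d,c,.012);print(W)
m=W.mean(0);print(m, np.linalg.norm(W[0]-W[1]),np.linalg.norm(W[1]-W[2]))
ex=(W[0]+W[1]-W[2]-W[3]);ey=W[0]+W[3]-W[1]-W[2]
print(np.degrees(np.arctan2(ex[1],ex[0])),np.degrees(np.arctan2(-ey[0],ey[1])))
# seat disc
s=ray_plane(d,np.array([[289,117]])/3.4+[270,185],.012);print('seat',s)
# insulator: head circle top center, foot
t=ray_plane(d,np.array([[711,161]])/3.4+[270,185],.085);print('head',t)
E
```

```text
[[ 0.67798608  0.08475142  0.012     ]
 [ 0.64587503 -0.21106628  0.012     ]
 [ 0.43008782 -0.18737202  0.012     ]
 [ 0.46165987  0.10783512  0.012     ]]
[ 0.5539022  -0.05146294  0.012     ] 0.29755542111380395 0.21708416668639158
-6.178431336554996 -6.149910549189059
seat [[ 0.61872615 -0.05832877  0.012     ]]
head [[ 0.57654919 -0.32234889  0.085     ]]
```

```bash
python3 - <<'E'
from h import *
d=grab('wrist','w0');print({k:v for k,v in d.items() if k not in('img','depth','state')});print(arm, [a for a in dir(arm) if a[0]!='_'])
E
```

```text
{'vertical_fov': 61.521409698222676, 'cx': 325.4222573791468, 'cy': 242.64726797773034, 'distortion': array([-0.00798537,  0.        ,  0.        ,  0.        ,  0.        ]), 'mount': array([[ 7.60431001e-05,  9.47524639e-01,  3.19682738e-01,
         8.16760400e-02],
       [ 9.99999976e-01, -1.38380686e-04,  1.72283345e-04,
         1.42757389e-04],
       [ 2.07480631e-04,  3.19682717e-01, -9.47524626e-01,
        -1.34212661e-01],
       [ 0.00000000e+00,  0.00000000e+00,  0.00000000e+00,
         1.00000000e+00]])}
<Robot object at 0x7f5fc0967e00> ['Unreachable', 'tips_ahead']
```

View pics/w0.png

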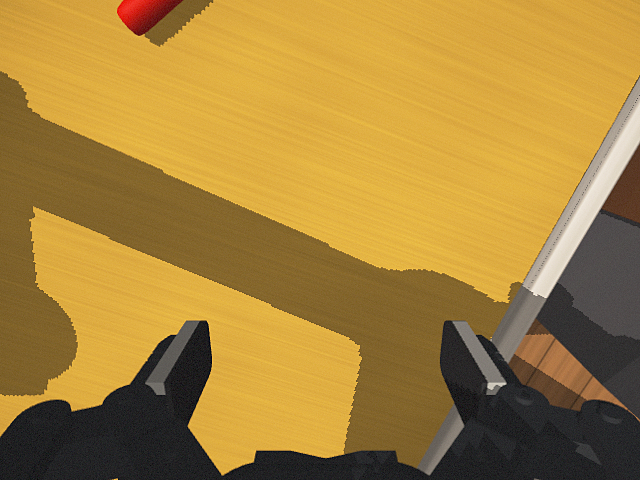

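```bash
cat >> h.py <<'E'
from scipy.spatial.transform import Rotation as R
def plan(target,yaw,maxs=3.8,maxr=7.0,n=10,verb=True):
    """suggest 10 rows to target TCP with tool down, tool x at yaw deg"""
    s=read_state();p=np.array(s['tool_pos']);r=np.array(s['eef_rot']).reshape(3,3)
    c,sn=np.cos(np.radians(yaw)),np.sin(np.radians(yaw))
    Rt=np.array([[c,sn,0],[sn,-c,0],[0,0,-1]]);rows=[]
    for i in range(n):
        dw=np.array(target)-p;L=np.linalg.norm(dw)
        st=dw*min(1,maxs/100/max(L,1e-9)); t=r.T@st*100
        rv=R.from_matrix(r.T@Rt).as_rotvec(degrees=True);a=np.linalg.norm(rv)
        rv=rv*min(1,maxr/max(a,1e-9))
        rows.append(' '.join('%.4g'%(round(x,2)+0) for x in [*t,*rv]))
        p=p+st;r=r@R.from_rotvec(rv,degrees=True).as_matrix()
    print('; '.join(rows)); print('left',np.round((np.array(target)-p)*1000,1),'a',round(a,1))
E
python3 -c "
from h import *
plan([.57,-.055,.33],173.8)"
```

```text
3.24 -1.9 -0.57 0 0 -7; 3.45 -1.49 -0.57 0 0 -7; 3.61 -1.05 -0.57 0 0 -7; 3.71 -0.61 -0.57 0 0 -7; 3.75 -0.15 -0.57 0 0 -7; 3.74 0.31 -0.57 0 0 -7; 3.68 0.76 -0.57 0 0 -7; 3.56 1.2 -0.57 0 0 -7; 3.39 1.63 -0.57 0 0 -7; 3.16 2.03 -0.57 0 0 -7
left [141.4 171.2  33.9] a 90.6
```

>>> {"fn": "apply_moves", "kwargs": {"motion": "3.24 -1.9 -0.57 0 0 -7; 3.45 -1.5 -0.57 0 0 -7; 3.6 -1.05 -0.57 0 0 -7; 3.7 -0.6 -0.57 0 0 -7; 3.75 -0.15 -0.57 0 0 -7; 3.74 0.3 -0.57 0 0 -7; 3.68 0.76 -0.57 0 0 -7; 3.56 1.2 -0.57 0 0 -7; 3.4 1.63 -0.57 0 0 -7; 3.16 2.03 -0.57 0 0 -7"}}

```text
clock: 0.98
tool_pos: [0.4275, -0.215, 0.2938]
eef_rot: [[-0.027, 1.0, -0.004], [1.0, 0.027, 0.005], [0.005, -0.004, -1.0]]
ft_force: [0.7, -0.4, 0.7]
width: 0.0855
```

```bash
python3 -c "
from h import *
s=read_state();print(s['joints'],s['qd'])
plan([.57,-.055,.33],173.8)"
```

```text
[-35.59390451   9.42721788 -15.2057801   65.7008091    0.08478634
  52.85685163] [ 57.22132943   6.05375641  17.8331385   11.2053577    0.10320163
 -28.34115211]
2.73 2.56 -0.63 0 -0.03 -7; 2.4 2.88 -0.63 0 -0.03 -7; 2.03 3.15 -0.63 0 -0.03 -7; 1.63 3.37 -0.63 0 -0.03 -7; 1.21 3.55 -0.64 0 -0.03 -7; 0.55 2.63 -0.46 0 -0.03 -7; 0 0 0 0 -0.03 -7; 0 0 0 0 -0.03 -7; 0 0 0 0 -0.03 -7; 0 0 0 0 -0.03 -7
left [0. 0. 0.] a 19.3
```

>>> {"fn": "apply_moves", "kwargs": {"motion": "2.7 2.5 -0.6 0 0 -7.1; 2.4 2.9 -0.6 0 0 -7.1; 2 3.1 -0.6 0 0 -7.1; 1.6 3.3 -0.6 0 0 -7.1; 0.8 2 -0.6 0 0 -7.1; 0.3 0.8 -0.3 0 0 -7.1; 0 0 0 0 0 -7.1; 0 0 0 0 0 -7.1; 0 0 0 0 0 -7.1; 0 0 0 0 0 -7"}}

```text
clock: 1.82
tool_pos: [0.5514, -0.0614, 0.327]
eef_rot: [[-0.957, 0.289, -0.005], [0.289, 0.957, 0.007], [0.007, 0.005, -1.0]]
ft_force: [0.3, 0.2, -0.6]
width: 0.0849
```

```bash
python3 -c "
from h import *
grab('wrist','w1');print(read_state()['joints'])
plan([.577,-.321,.2],173.8)"
```

```text
[-14.16167214  17.16696192  -0.37471305  72.84459632   0.32813362
   2.41586616]
-1.3 -3.17 1.64 0.23 -0.25 -6.99; -0.9 -3.3 1.65 0.11 -0.12 -3.39; -0.7 -3.34 1.66 0 0 0; -0.7 -3.34 1.66 0 0 0; -0.7 -3.34 1.66 0 0 0; -0.7 -3.34 1.66 0 0 0; -0.7 -3.34 1.66 0 0 0; -0.44 -2.11 1.05 0 0 0; 0 0 0 0 0 0; 0 0 0 0 0 0
left [0. 0. 0.] a 0.0
```

View pics/w1.png

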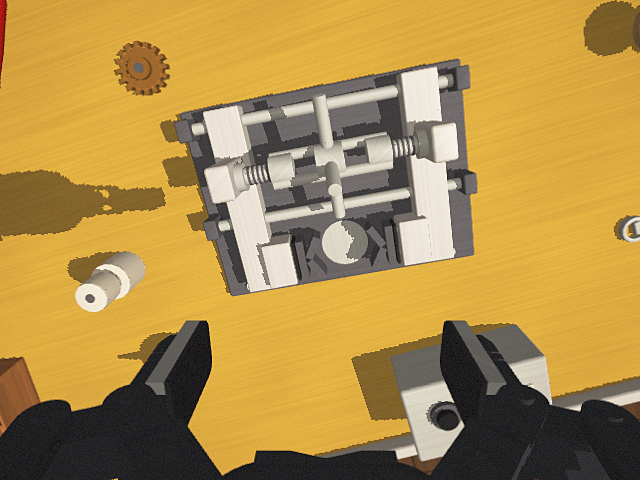

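The wrist picture shows the whole fixture: the disc is at about (345,242), the V jaws are on either side of it, the spokes show at (321,115) and (336,190), and the insulator's head is at (91,298).

```bash
python3 - <<'E'
from h import *
d=pickle.load(open('w1.pkl','rb'));P=cloud(d)
print(d['state']['tool_pos'])
W=ray_plane(d,[[180,113],[459,60],[473,252],[232,295]],.012);print(W,W.mean(0))
# disc fit: bright/greyish on plate z
hsv=cv2.cvtColor(d['img'],cv2.COLOR_RGB2HSV)
m=np.zeros((480,640),np.uint8);cv2.circle(m,(345,242),40,255,-1)
z=P[...,2];print('disc depth z',z[235:250,340:360].mean())
cv2.imwrite('pics/w1z.png',cv2.resize(d['img'][60:300,160:490],None,fx=2.4,fy=2.4,interpolation=cv2.INTER_CUBIC)[:,:,::-1])
print('seat',ray_plane(d,[[345,242]],.012),'head',ray_plane(d,[[91,298]],.085))
yaw=np.radians(-6.16);ex=np.array([np.cos(yaw),np.sin(yaw),0]);ey=np.array([-np.sin(yaw),np.cos(yaw),0])
seat=ray_plane(d,[[345,242]],.012)[0]
o=seat-.055*ex;o[2]=0
Q=P-o;F=np.stack([Q@ex,Q@ey,Q[...,2]],-1)
pickle.dump(F,open('F.pkl','wb'))
# carriages tops z .043
for nm,z0,z1 in [('car',.039,.047),('jaw',.05,.058),('lug',.108,.116)]:
    k=(F[...,2]>z0)&(F[...,2]<z1)&(abs(F[...,0])<.16)&(abs(F[...,1])<.16)
    for sg in(1,-1):
        q=F[k&(sg*F[...,1]>.02)];print(nm,sg,len(q),np.percentile(q,[2,50,98],axis=0).round(4).tolist())
# spokes: |y|<.012, z>.03
k=(abs(F[...,1])<.012)&(F[...,2]>.06)&(abs(F[...,0]+.05)<.075)
q=F[k];
for x in np.arange(-.12,.03,.006):
    t=q[(q[:,0]>=x)&(q[:,0]<x+.006)]
    if len(t):print(round(x+.003,3),len(t),t[:,2].max().round(4),np.median(t[:,1]).round(4))
E
```

```text
[ 0.55141661 -0.06140946  0.32698145]
[[ 0.43172014 -0.18531469  0.012     ]
 [ 0.46622522  0.10866679  0.012     ]
 [ 0.6773109   0.08484914  0.012     ]
 [ 0.64670727 -0.20844966  0.012     ]] [ 0.55549088 -0.05006211  0.012     ]
disc depth z nan
seat [[ 0.62118392 -0.05716417  0.012     ]] head [[ 0.57955783 -0.32113064  0.085     ]]
car 1 5943 [[-0.1117, 0.0491, 0.0402], [-0.0113, 0.1004, 0.0426], [0.0784, 0.1438, 0.0456]]
car -1 5510 [[-0.1126, -0.1436, 0.0402], [-0.0125, -0.1006, 0.0426], [0.0775, -0.0501, 0.0455]]
jaw 1 1517 [[0.0302, 0.0319, 0.0501], [0.0536, 0.0716, 0.0533], [0.0785, 0.0888, 0.0551]]
jaw -1 1463 [[0.0294, -0.0896, 0.0501], [0.0522, -0.072, 0.0532], [0.0775, -0.0342, 0.0551]]
lug 1 979 [[-0.065, 0.0882, 0.1087], [-0.0502, 0.0982, 0.1113], [-0.0348, 0.1089, 0.113]]
lug -1 896 [[-0.0659, -0.1088, 0.1086], [-0.051, -0.098, 0.1113], [-0.0357, -0.0882, 0.1131]]
-0.111 7 0.1 0.0005
-0.105 101 0.1081 0.0001
-0.099 108 0.1069 0.0004
-0.093 103 0.1056 0.0001
-0.087 101 0.1036 0.0002
-0.081 95 0.1024 0.0002
-0.075 96 0.0997 0.0001
-0.069 96 0.0985 0.0001
-0.063 210 0.0985 -0.0
-0.057 197 0.1013 0.0001
-0.051 201 0.1113 -0.0001
-0.045 234 0.1305 0.0001
-0.039 223 0.144 0.0
-0.033 127 0.144 0.0
-0.027 568 0.4057 -0.0079
-0.021 2089 0.4009 -0.0004
-0.015 52 0.3944 0.0004
-0.009 65 0.0796 -0.0
-0.003 66 0.0789 -0.0006
0.003 65 0.0772 -0.0002
0.009 23 0.0745 0.0
```

View pics/w1z.png

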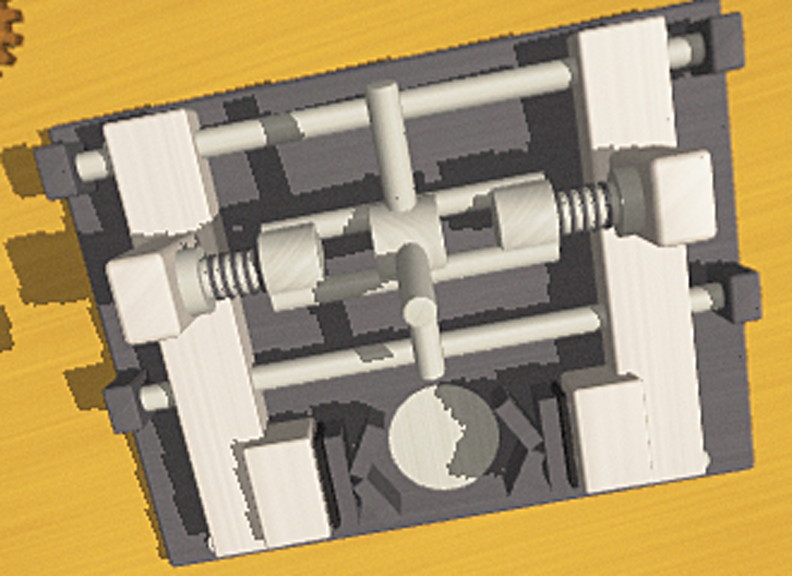

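```bash
python3 - <<'E'
from h import *
d=pickle.load(open('top0.pkl','rb'));P=cloud(d)
Q=P[160:200,435:480].reshape(-1,3);Q=Q[Q[:,2]>.02];print(Q.min(0),Q.max(0),np.median(Q,0)); T=Q[Q[:,2]>.1];print(T.min(0),T.max(0))
plan([.578,-.3217,.17],173.8)
E
```

```text
[ 0.67775795 -0.32870276  0.0201586 ] [ 0.74040415 -0.26867046  0.13004235] [ 0.70248324 -0.29252259  0.05468434]
[ 0.70531914 -0.30359819  0.10021449] [ 0.71387858 -0.29409788  0.13004235]
-1.26 -3.02 1.93 0.23 -0.25 -6.99; -0.87 -3.15 1.95 0.11 -0.12 -3.39; -0.68 -3.19 1.95 0 0 0; -0.68 -3.19 1.95 0 0 0; -0.68 -3.19 1.95 0 0 0; -0.68 -3.19 1.95 0 0 0; -0.68 -3.19 1.95 0 0 0; -0.68 -3.19 1.95 0 0 0; -0.02 -0.09 0.05 0 0 0; 0 0 0 0 0 0
left [0. 0. 0.] a 0.0
```

Clear of the oil can (its edge starts at x=0.678).

>>> {"fn": "apply_moves", "kwargs": {"motion": "-1.25 -3 1.9 0.2 -0.25 -7; -0.9 -3.15 1.9 0.1 -0.1 -3.4; -0.7 -3.2 1.9 0 0 0; -0.7 -3.2 1.9 0 0 0; -0.7 -3.2 1.9 0 0 0; -0.7 -3.2 1.9 0 0 0; -0.7 -3.2 1.9 0 0 0; -0.7 -2.2 1.3 0 0 0; -0.2 -1 0.5 0 0 0; 0 0 0 0 0 0"}}

```text
clock: 2.7
tool_pos: [0.581, -0.331, 0.1675]
eef_rot: [[-0.992, 0.127, 0.002], [0.127, 0.992, 0.004], [-0.002, 0.004, -1.0]]
ft_force: [-1.7, 0.4, -1.4]
width: 0.0855
```

```bash
python3 -c "
from h import *
print(read_state()['tool_pos'])
d=grab('wrist','w2');P=cloud(d)
k=(P[...,2]>.08)&(P[...,2]<.09)&(abs(P[...,0]-.578)<.03)&(abs(P[...,1]+.32)<.03)
q=P[k];print(len(q),q.min(0),q.max(0))
plan([.578,-.3217,.09],173.8,maxs=2)"
```

```text
[ 0.58103536 -0.3309699   0.16751663]
2489 [ 0.56203614 -0.33934081  0.08001546] [ 0.59532504 -0.30572286  0.08720326]
0.1 0.19 1.99 0.24 0.09 -1.05; 0.1 0.2 1.99 0 0 0; 0.1 0.2 1.99 0 0 0; 0.09 0.18 1.84 0 0 0; 0 0 0 0 0 0; 0 0 0 0 0 0; 0 0 0 0 0 0; 0 0 0 0 0 0; 0 0 0 0 0 0; 0 0 0 0 0 0
left [0. 0. 0.] a 0.0
```

View pics/w2.png

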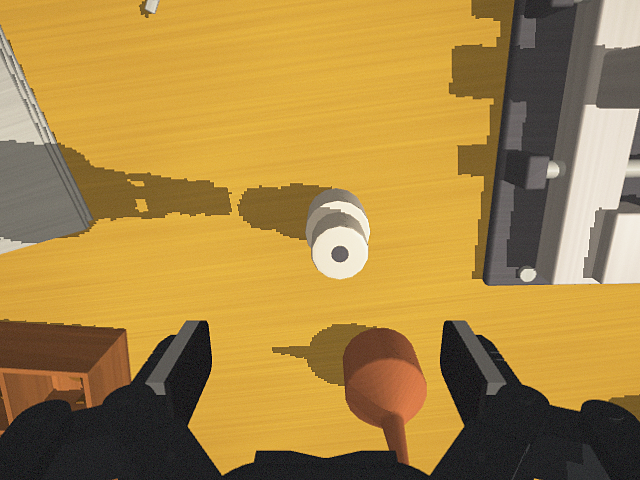

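The insulator's head is centred near (340,253) with nothing within the finger paths, so I descend.

```bash
python3 -c "
from h import *
plan([.5785,-.3222,.06],173.8,maxs=1.6)"
```

```text
0.05 0.1 1.6 0.24 0.09 -1.05; 0.05 0.11 1.6 0 0 0; 0.05 0.11 1.6 0 0 0; 0.05 0.11 1.6 0 0 0; 0.05 0.11 1.6 0 0 0; 0.05 0.11 1.6 0 0 0; 0.04 0.08 1.23 0 0 0; 0 0 0 0 0 0; 0 0 0 0 0 0; 0 0 0 0 0 0
left [0. 0. 0.] a 0.0
```

>>> {"fn": "apply_moves", "kwargs": {"motion": "0.1 0.4 1.5 0.2 0.1 -1; 0.1 0.4 1.5 0 0 0; 0.05 0.1 1.5 0 0 0; 0.05 0 1.5 0 0 0; 0 0 1.5 0 0 0; 0 0 1.5 0 0 0; 0 0 1 0 0 0; 0 0 0.5 0 0 0; 0 0 0 0 0 0; 0 0 0 0 0 0"}}

```text
clock: 3.58
tool_pos: [0.5853, -0.3069, 0.0727]
eef_rot: [[-0.995, 0.101, 0.012], [0.101, 0.995, -0.002], [-0.012, -0.0, -1.0]]
ft_force: [-0.1, 0.0, -0.4]
width: 0.0855
```

```bash
python3 -c "
from h import *
plan([.5785,-.3222,.06],173.8,maxs=1.6)"
```

```text
0.41 -1.21 0.96 -0.02 0.68 0.38; 0.12 -0.38 0.3 0 0 0; 0 0 0 0 0 0; 0 0 0 0 0 0; 0 0 0 0 0 0; 0 0 0 0 0 0; 0 0 0 0 0 0; 0 0 0 0 0 0; 0 0 0 0 0 0; 0 0 0 0 0 0
left [0. 0. 0.] a 0.0
```

>>> {"fn": "apply_moves", "kwargs": {"motion": "0.3 -0.8 0 0 0.35 0.2; 0.2 -0.4 0 0 0.3 0; 0.1 -0.3 0.3 0 0 0; 0 0 0.3 0 0 0; 0 0 0.3 0 0 0; 0 0 0.3 0 0 0; 0 0 0 0 0 0; 0 0 0 0 0 0; 0 0 0 0 0 0; 0 0 0 0 0 0"}}

```text
clock: 4.42
tool_pos: [0.5787, -0.3246, 0.0631]
eef_rot: [[-0.994, 0.107, 0.004], [0.107, 0.994, -0.003], [-0.004, -0.003, -1.0]]
ft_force: [-0.2, -1.3, 0.4]
width: 0.0854
```

```bash
python3 -c "
from h import *
grab('wrist','w3')
plan([.5785,-.3222,.06],173.8,maxs=1.6)"
```

```text
0.04 0.24 0.31 -0.17 0.22 0.07; 0 0 0 0 0 0; 0 0 0 0 0 0; 0 0 0 0 0 0; 0 0 0 0 0 0; 0 0 0 0 0 0; 0 0 0 0 0 0; 0 0 0 0 0 0; 0 0 0 0 0 0; 0 0 0 0 0 0
left [0. 0. 0.] a 0.0
```

View pics/w3.png

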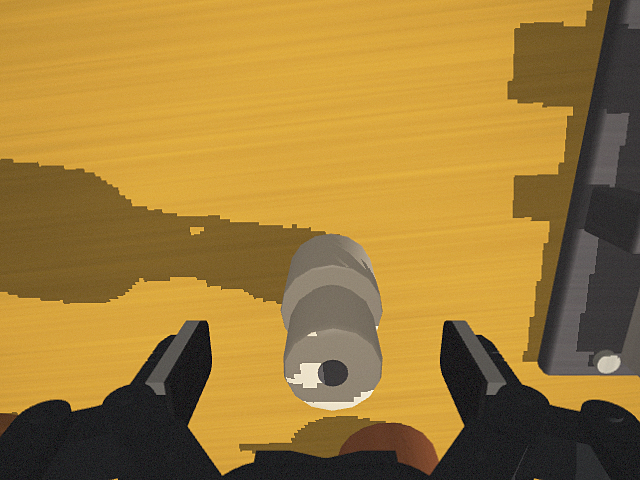

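Head centred at (333,372), about 2 mm right of the fingers' middle; small correction, then close.

>>> {"fn": "apply_moves", "kwargs": {"motion": "0.05 0.2 0.2 -0.1 0.2 0; 0 0 0.1 0 0 0; 0 0 0 0 0 0; 0 0 0 0 0 0; 0 0 0 0 0 0; 0 0 0 0 0 0; 0 0 0 0 0 0; 0 0 0 0 0 0; 0 0 0 0 0 0; 0 0 0 0 0 0"}}

```text
clock: 5.3
tool_pos: [0.5788, -0.322, 0.0602]
eef_rot: [[-0.994, 0.106, 0.0], [0.106, 0.994, -0.001], [-0.001, -0.001, -1.0]]
ft_force: [0.1, 0.3, -0.5]
width: 0.0853
```

>>> {"fn": "apply_moves", "kwargs": {"motion": "0 0 0 0 0 0; 0 0 0 0 0 0; 0 0 0 0 0 0; 0 0 0 0 0 0; 0 0 0 0 0 0; 0 0 0 0 0 0; 0 0 0 0 0 0; 0 0 0 0 0 0; 0 0 0 0 0 0; 0 0 0 0 0 0", "grip": 2.8, "force": 35}}

```text
clock: 6.13
tool_pos: [0.5789, -0.3224, 0.0604]
eef_rot: [[-0.994, 0.106, 0.001], [0.106, 0.994, -0.002], [-0.001, -0.002, -1.0]]
ft_force: [-1.0, -0.8, 0.0]
width: 0.0331
```

```bash
python3 -c "
from h import *
s=read_state();print(s['tool_pos'],s['eef_rot'])
d=grab('wrist','w4')
q=s['tool_pos']+np.array([0,0,.11]);plan(q,173.8,maxs=1.6)"
```

```text
[ 0.5789428  -0.32237805  0.0604467 ] [[-9.94332413e-01  1.06311224e-01  9.88176234e-04]
 [ 1.06309443e-01  9.94331627e-01 -1.70843220e-03]
 [-1.16420040e-03 -1.59369704e-03 -9.99998052e-01]]
0 0 -1.6 -0.09 0.07 0.1; 0 0 -1.6 0 0 0; 0 0 -1.6 0 0 0; 0 0 -1.6 0 0 0; 0 0 -1.6 0 0 0; 0 0 -1.6 0 0 0; 0 0 -1.4 0 0 0; 0 0 0 0 0 0; 0 0 0 0 0 0; 0 0 0 0 0 0
left [0. 0. 0.] a 0.0
```

View pics/w4.png

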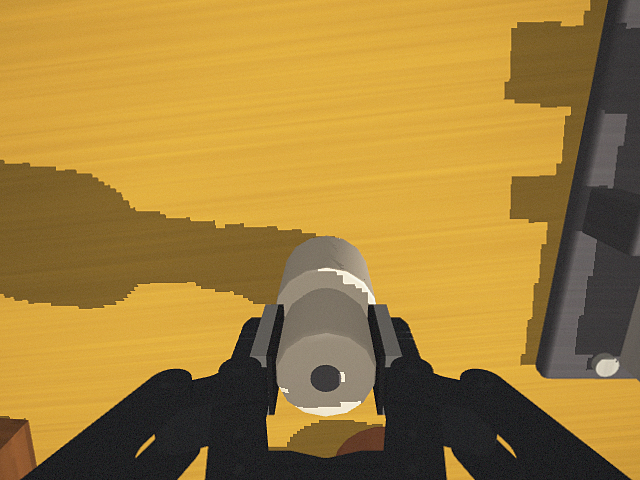

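>>> {"fn": "apply_moves", "kwargs": {"motion": "0 0 -0.5 0 0 0; 0 0 -1 0 0 0; 0 0 -1.6 0 0 0; 0 0 -1.6 0 0 0; 0 0 -1.6 0 0 0; 0 0 -1.6 0 0 0; 0 0 -1.2 0 0 0; 0 0 -0.5 0 0 0; 0 0 0 0 0 0; 0 0 0 0 0 0", "force": 45}}

```text
clock: 7.02
tool_pos: [0.5757, -0.3197, 0.1614]
eef_rot: [[-0.994, 0.106, -0.006], [0.106, 0.994, 0.004], [0.007, 0.003, -1.0]]
ft_force: [0.4, 0.9, -2.8]
width: 0.0327
```

```bash
python3 -c "
from h import *
s=read_state();print(s['tool_pos'],s['width'],s['ft_force'])
plan([.621,-.0576,.16],173.84,maxs=2.8)"
```

```text
[ 0.57573728 -0.31975     0.16135671] 0.03266096615009956 [ 0.35235662  0.94552268 -2.84132747]
-0.18 2.79 0.02 0.17 -0.38 0.07; -0.18 2.79 0.01 0 0 0; -0.18 2.79 0.01 0 0 0; -0.18 2.79 0.01 0 0 0; -0.18 2.79 0.01 0 0 0; -0.18 2.79 0.01 0 0 0; -0.18 2.79 0.01 0 0 0; -0.18 2.79 0.01 0 0 0; -0.18 2.79 0.01 0 0 0; -0.09 1.4 0.01 0 0 0
left [0. 0. 0.] a 0.0
```

Held (−2.8 N ≈ weight). Carry over to the seat.

>>> {"fn": "apply_moves", "kwargs": {"motion": "-0.1 1.2 0 0.15 -0.35 0; -0.2 2.6 0 0 0 0; -0.2 2.8 0 0 0 0; -0.2 2.8 0 0 0 0; -0.2 2.8 0 0 0 0; -0.2 2.8 0 0 0 0; -0.2 2.8 0 0 0 0; -0.2 2.8 0 0 0 0; -0.2 2 0 0 0 0; -0.1 1.2 0 0 0 0"}}

```text
clock: 7.85
tool_pos: [0.6137, -0.0699, 0.1508]
eef_rot: [[-0.994, 0.112, -0.013], [0.112, 0.994, 0.008], [0.014, 0.006, -1.0]]
ft_force: [-0.3, 0.2, -1.7]
width: 0.0324
```

>>> {"fn": "apply_moves", "kwargs": {"motion": "0 0 0 0 0 0; 0 0 0 0 0 0; 0 0 0 0 0 0; 0 0 0 0 0 0; 0 0 0 0 0 0; 0 0 0 0 0 0; 0 0 0 0 0 0; 0 0 0 0 0 0; 0 0 0 0 0 0; 0 0 0 0 0 0"}}

```text
clock: 8.68
tool_pos: [0.6115, -0.0718, 0.1484]
eef_rot: [[-0.993, 0.115, -0.017], [0.115, 0.993, 0.007], [0.018, 0.005, -1.0]]
ft_force: [-0.0, 0.0, -3.2]
width: 0.033
```

```bash
python3 -c "
from h import *
s=read_state();print(s['tool_pos'],s['width'],s['ft_force'],s['eef_rot'])
plan([.621,-.0576,.13],173.84,maxs=.8)"
```

```text
[ 0.61147873 -0.07184275  0.14837032] 0.03299423328431325 [-0.03790439  0.01955529 -3.16929188] [[-0.99323596  0.11484476 -0.01711773]
 [ 0.11473273  0.99336889  0.00739245]
 [ 0.0178532   0.00537848 -0.99982615]]
-0.26 0.48 0.58 0.31 -1.02 -0.43; -0.25 0.48 0.59 0 0 0; -0.25 0.48 0.59 0 0 0; -0.04 0.07 0.08 0 0 0; 0 0 0 0 0 0; 0 0 0 0 0 0; 0 0 0 0 0 0; 0 0 0 0 0 0; 0 0 0 0 0 0; 0 0 0 0 0 0
left [0. 0. 0.] a 0.0
```

>>> {"fn": "apply_moves", "kwargs": {"motion": "-0.3 0.5 0 0.2 -0.5 -0.2; -0.3 0.5 0 0.1 -0.5 -0.2; -0.25 0.4 0.3 0 0 0; -0.1 0.1 0.6 0 0 0; 0 0 0.6 0 0 0; 0 0 0.6 0 0 0; 0 0 0.6 0 0 0; 0 0 0.2 0 0 0; 0 0 0 0 0 0; 0 0 0 0 0 0"}}

```text
clock: 9.52
tool_pos: [0.6231, -0.0555, 0.1148]
eef_rot: [[-0.994, 0.106, -0.001], [0.106, 0.994, 0.0], [0.001, 0.0, -1.0]]
ft_force: [0.3, 0.9, -2.5]
width: 0.033
```

```bash
python3 -c "
from h import *
s=read_state();print(s['tool_pos'],s['width'],s['ft_force'],s['eef_rot'])
d=grab('wrist','w5')
plan([.621,-.0576,.073],173.84,maxs=.6)"
```

```text
[ 0.62312943 -0.05554818  0.11483751] 0.0329533526532482 [ 0.3224508   0.93050738 -2.47225487] [[-9.94366409e-01  1.05995924e-01 -5.55769547e-04]
 [ 1.05995889e-01  9.94366564e-01  9.24393303e-05]
 [ 5.62436847e-04  3.30092778e-05 -9.99999841e-01]]
0.03 -0.03 0.6 0 -0.03 0.07; 0.03 -0.03 0.6 0 0 0; 0.03 -0.03 0.6 0 0 0; 0.03 -0.03 0.6 0 0 0; 0.03 -0.03 0.6 0 0 0; 0.03 -0.03 0.6 0 0 0; 0.03 -0.03 0.6 0 0 0; 0 0 0 0 0 0; 0 0 0 0 0 0; 0 0 0 0 0 0
left [0. 0. 0.] a 0.0
```

View pics/w5.png

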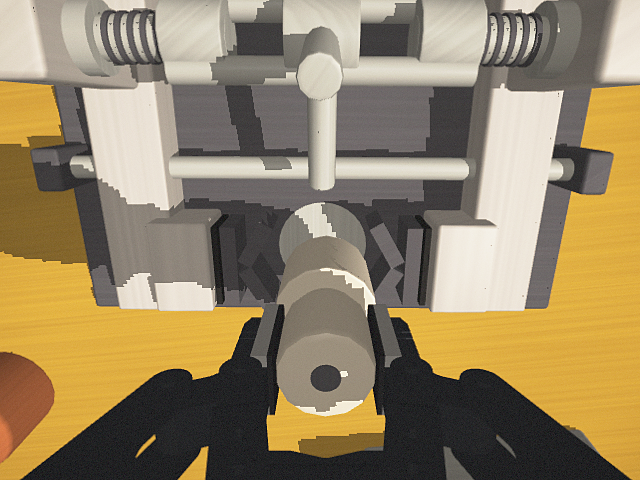

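The insulator (column 326) hangs above the disc (columns 279–365, centre 322), clear of both jaws.

```bash
python3 -c "
from h import *
d=pickle.load(open('w5.pkl','rb'))
W=ray_plane(d,[[279,240],[365,240],[322,203]],.012);print(W);a=(W[0]+W[1])/2
print(a, np.linalg.norm(W[0]-W[1]))
ex=np.array([.9942,-.1073,0]);print('from top edge',W[2]+.027*ex)
"
```

```text
[[ 0.61547541 -0.08396704  0.012     ]
 [ 0.62111354 -0.0310389   0.012     ]
 [ 0.59504896 -0.054963    0.012     ]]
[ 0.61829447 -0.05750297  0.012     ] 0.05322758840922193
from top edge [ 0.62189236 -0.0578601   0.012     ]
```

Seat estimate (0.621, −0.0577) confirmed. Lower.

>>> {"fn": "apply_moves", "kwargs": {"motion": "0.1 -0.1 0.4 0 0 0; 0.05 -0.05 0.6 0 0 0; 0 0 0.6 0 0 0; 0 0 0.6 0 0 0; 0 0 0.6 0 0 0; 0 0 0.5 0 0 0; 0 0 0.2 0 0 0; 0 0 0 0 0 0; 0 0 0 0 0 0; 0 0 0 0 0 0"}}

```text
clock: 10.4
tool_pos: [0.6214, -0.0576, 0.0762]
eef_rot: [[-0.994, 0.107, -0.0], [0.107, 0.994, -0.0], [0.0, -0.0, -1.0]]
ft_force: [0.1, -0.4, -2.9]
width: 0.0327
```

```bash
python3 -c "
from h import *
s=read_state();print(s['ft_force'])
plan([.621,-.0576,.0725],173.84,maxs=.6)"
```

```text
[ 0.09751381 -0.3695773  -2.88484463]
0.04 0 0.37 0 -0.01 0.02; 0 0 0 0 0 0; 0 0 0 0 0 0; 0 0 0 0 0 0; 0 0 0 0 0 0; 0 0 0 0 0 0; 0 0 0 0 0 0; 0 0 0 0 0 0; 0 0 0 0 0 0; 0 0 0 0 0 0
left [0. 0. 0.] a 0.0
```

>>> {"fn": "apply_moves", "kwargs": {"motion": "0 0 0.1 0 0 0; 0 0 0.1 0 0 0; 0 0 0.1 0 0 0; 0 0 0.05 0 0 0; 0 0 0 0 0 0; 0 0 0 0 0 0; 0 0 0 0 0 0; 0 0 0 0 0 0; 0 0 0 0 0 0; 0 0 0 0 0 0"}}

```text
clock: 11.23
tool_pos: [0.6225, -0.0578, 0.0738]
eef_rot: [[-0.994, 0.107, 0.002], [0.107, 0.994, -0.001], [-0.003, -0.0, -1.0]]
ft_force: [-0.0, 0.6, -3.2]
width: 0.0326
```

>>> {"fn": "apply_moves", "kwargs": {"motion": "0.1 0 0.1 0 0 0; 0 0 0.05 0 0 0; 0 0 0.05 0 0 0; 0 0 0 0 0 0; 0 0 0 0 0 0; 0 0 0 0 0 0; 0 0 0 0 0 0; 0 0 0 0 0 0; 0 0 0 0 0 0; 0 0 0 0 0 0"}}

```text
clock: 12.07
tool_pos: [0.6219, -0.0577, 0.0725]
eef_rot: [[-0.994, 0.107, 0.004], [0.107, 0.994, -0.001], [-0.004, -0.0, -1.0]]
ft_force: [-0.3, 0.0, -0.7]
width: 0.0327
```

In contact with the plate; release.

>>> {"fn": "apply_moves", "kwargs": {"motion": "0 0 0 0 0 0; 0 0 0 0 0 0; 0 0 0 0 0 0; 0 0 0 0 0 0; 0 0 0 0 0 0; 0 0 0 0 0 0; 0 0 0 0 0 0; 0 0 0 0 0 0; 0 0 0 0 0 0; 0 0 0 0 0 0", "grip": 6.5}}

```text
clock: 12.9
tool_pos: [0.6237, -0.0581, 0.074]
eef_rot: [[-0.994, 0.107, 0.007], [0.107, 0.994, -0.002], [-0.008, -0.001, -1.0]]
ft_force: [0.3, -0.1, 0.5]
width: 0.0649
```

>>> {"fn": "apply_moves", "kwargs": {"motion": "0 0 -0.5 0 0 0; 0 0 -1 0 0 0; 0 0 -1.5 0 0 0; 0 0 -2 0 0 0; 0 0 -2 0 0 0; 0 0 -2 0 0 0; 0 0 -2 0 0 0; 0 0 -2 0 0 0; 0 0 -1.5 0 0 0; 0 0 -0.8 0 0 0"}}

```text
clock: 13.73
tool_pos: [0.6205, -0.0574, 0.2386]
eef_rot: [[-0.994, 0.107, 0.005], [0.107, 0.994, -0.001], [-0.005, -0.001, -1.0]]
ft_force: [-0.0, 1.2, 0.2]
width: 0.0651
```

```bash
python3 -c "
from h import *
d=grab('wrist','w6');P=cloud(d);print(d['state']['tool_pos'])
k=(P[...,2]>.092)&(P[...,2]<.1)&(abs(P[...,0]-.62)<.03)&(abs(P[...,1]+.058)<.03)
q=P[k];print(len(q),q.min(0),q.max(0),(q.min(0)+q.max(0))/2)
"
```

```text
[ 0.62053908 -0.05742263  0.23856969]
1624 [ 0.60580097 -0.07470068  0.09241261] [ 0.63858731 -0.04148303  0.0986181 ] [ 0.62219414 -0.05809185  0.09551536]
```

View pics/w6.png

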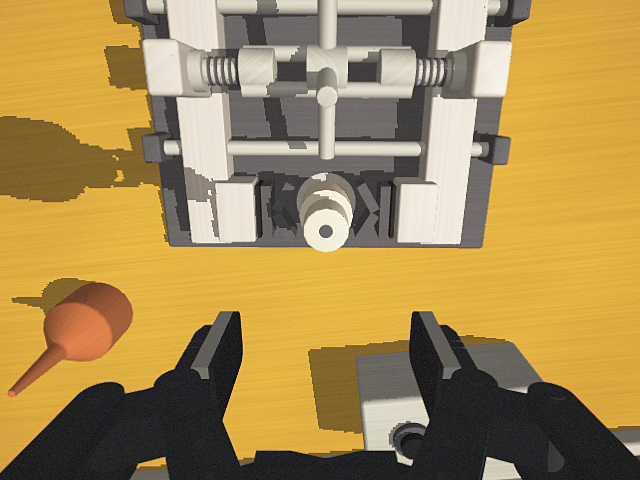

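Insulator stands upright in the seat (head at (326,231); depth gives ≈1 mm off the seat point). Now close the fingers and go behind the top spoke.

```bash
cat >> h.py <<'E'
SEAT=np.array([.621,-.0577,.012]);YAW=np.radians(-6.16)
EX=np.array([np.cos(YAW),np.sin(YAW),0]);EY=np.array([-np.sin(YAW),np.cos(YAW),0]);EZ=np.array([0,0,1.])
A=SEAT-.105*EX;A[2]=.085
def fx(p): q=np.array(p)-A;return np.array([q@EX,q@EY,q[2]])
def wo(x,y,z): return A+x*EX+y*EY+z*EZ
def rep(s=None):
    s=s or read_state();f=fx(s['tool_pos']);F=np.array(s['ft_force']);Fx,Fz=-F@EX,-F[2]
    t=np.array(s['wrist_torque'])
    c=(f[0]+.011,f[2]-.008)
    T=c[1]*Fx-c[0]*Fz
    print('t',s['clock'],'fx mm',(f*1000).round(1),'F',F.round(1),'Fx %.1f'%Fx,'T %.3f'%T,'contact',np.round(np.array(c)*1000,1),'wt.y %.3f'%(t@EY),'w',round(s['width'],4))
    # angle if bottom edge touches: perp offset 6 mm behind spoke
    R_=np.hypot(*c);print('theta edge', np.degrees(np.arctan2(c[0],c[1])+np.arcsin(min(1,6e-3/R_))).round(1), 'T from wrench about TCP %.3f'%(-(np.cross(np.array(s['tool_pos'])-A,F)+t)@EY))
E
python3 -c "
from h import *
rep();plan(wo(-.028,0,.155),173.84,maxs=2.5)"
```

```text
t 13.7833 fx mm [105.4   0.2 155. ] F [0.6 0.2 1.4] Fx -0.6 T 0.076 contact [116.4 147. ] wt.y -0.009 w 0.0649
theta edge 40.2 T from wrench about TCP 0.065
2.5 0 -0.02 -0.05 0.44 0.04; 2.5 0 0 0 0 0; 2.5 0 0 0 0 0; 2.5 0 0 0 0 0; 2.5 0 0 0 0 0; 0.84 0 0 0 0 0; 0 0 0 0 0 0; 0 0 0 0 0 0; 0 0 0 0 0 0; 0 0 0 0 0 0
left [0. 0. 0.] a 0.0
```

>>> {"fn": "apply_moves", "kwargs": {"motion": "1.5 0 0 0 0.4 0; 2.4 0 0 0 0 0; 2.4 0 0 0 0 0; 2.4 0 0 0 0 0; 2 0 0 0 0 0; 1.5 0 0 0 0 0; 0.8 0 0 0 0 0; 0.3 0 0 0 0 0; 0 0 0 0 0 0; 0 0 0 0 0 0", "grip": 0, "force": 60}}

```text
clock: 14.62
tool_pos: [0.4829, -0.0426, 0.2375]
eef_rot: [[-0.994, 0.107, 0.0], [0.107, 0.994, -0.001], [-0.0, -0.001, -1.0]]
ft_force: [0.3, -0.2, -0.0]
width: -0.0001
```

```bash
python3 -c "
from h import *
rep();plan(wo(-.028,0,.046),173.84,maxs=1.5);grab('wrist','w7');grab('side','s7')"
```

```text
t 14.6167 fx mm [-34.    0.2 152.5] F [ 0.3 -0.2 -0. ] Fx -0.3 T -0.042 contact [-23.  144.5] wt.y -0.001 w -0.0001
theta edge -6.7 T from wrench about TCP -0.042
-0.08 0 1.5 -0.04 0.03 0.03; -0.08 0 1.5 0 0 0; -0.08 0 1.5 0 0 0; -0.08 0 1.5 0 0 0; -0.08 0 1.5 0 0 0; -0.08 0 1.5 0 0 0; -0.08 0 1.5 0 0 0; -0.01 0 0.16 0 0 0; 0 0 0 0 0 0; 0 0 0 0 0 0
left [0. 0. 0.] a 0.0
```

View pics/w7.png

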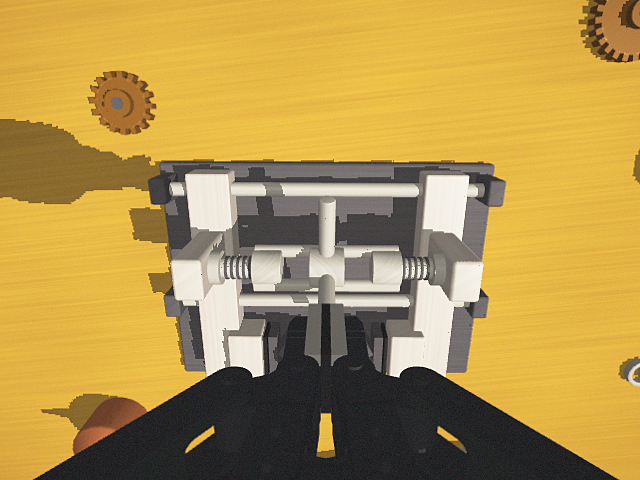

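View pics/s7.png

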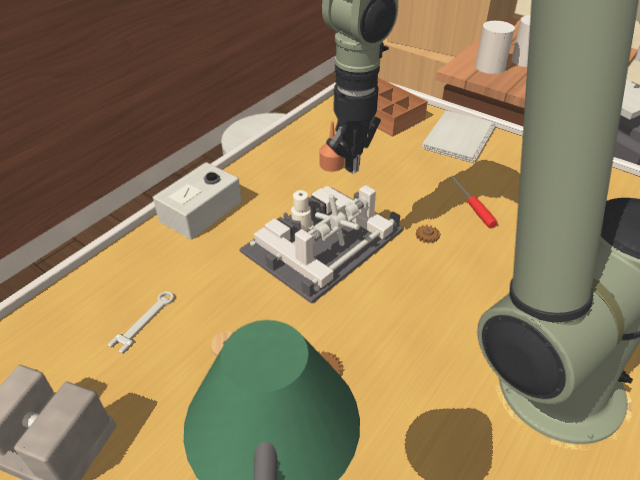

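Fingers are shut and in line with the spokes (column 326); the side view shows the insulator upright at (302,205). Descend behind the top spoke.

>>> {"fn": "apply_moves", "kwargs": {"motion": "0 0 1 0 0 0; 0 0 1.5 0 0 0; 0 0 1.6 0 0 0; 0 0 1.6 0 0 0; 0 0 1.6 0 0 0; 0 0 1.2 0 0 0; 0 0 0.8 0 0 0; 0 0 0.3 0 0 0; 0 0 0 0 0 0; 0 0 0 0 0 0"}}

```text
clock: 15.55
tool_pos: [0.4885, -0.0437, 0.1318]
eef_rot: [[-0.994, 0.106, 0.002], [0.106, 0.994, -0.001], [-0.002, -0.001, -1.0]]
ft_force: [0.4, -0.0, -0.5]
width: 0.0
```

```bash
python3 -c "
from h import *
rep();plan(wo(-.028,0,.046),173.84,maxs=1.5)"
```

```text
t 15.55 fx mm [-28.2  -0.3  46.8] F [ 0.4 -0.  -0.5] Fx -0.4 T -0.007 contact [-17.2  38.8] wt.y -0.013 w 0.0
theta edge -15.8 T from wrench about TCP 0.007
-0.02 0.03 0.08 -0.04 0.1 0.05; 0 0 0 0 0 0; 0 0 0 0 0 0; 0 0 0 0 0 0; 0 0 0 0 0 0; 0 0 0 0 0 0; 0 0 0 0 0 0; 0 0 0 0 0 0; 0 0 0 0 0 0; 0 0 0 0 0 0
left [0. 0. 0.] a 0.0
```

>>> {"fn": "apply_moves", "kwargs": {"motion": "-0.6 0 0 0 0 0; -0.6 0 0 0 0 0; -0.6 0 0 0 0 0; -0.5 0 0 0 0 0; -0.5 0 0 0 0 0; -0.5 0 0 0 0 0; -0.5 0 0 0 0 0; -0.5 0 0 0 0 0; -0.4 0 0 0 0 0; -0.4 0 0 0 0 0"}}

```text
clock: 16.38
tool_pos: [0.5255, -0.0477, 0.1305]
eef_rot: [[-0.994, 0.106, -0.036], [0.106, 0.994, -0.0], [0.035, -0.004, -0.999]]
ft_force: [-8.7, 1.2, 5.7]
width: 0.0002
```

```bash
python3 -c "
from h import *
rep()"
```

```text
t 16.3833 fx mm [ 9.  -0.3 45.5] F [-8.7  1.2  5.7] Fx 8.8 T 0.443 contact [20.  37.5] wt.y 1.755 w 0.0002
theta edge 36.2 T from wrench about TCP -1.304
```

Torque 0.44 N·m – matches the slack value. Continue this stroke.

>>> {"fn": "apply_moves", "kwargs": {"motion": "-0.5 0 0.05 0 -0.4 0; -0.5 0 0.05 0 -0.4 0; -0.5 0 0.05 0 -0.4 0; -0.4 0 0.05 0 -0.4 0; -0.3 0 0 0 -0.4 0; -0.2 0 0 0 0 0; -0.1 0 0 0 0 0; -0.1 0 0 0 0 0; 0 0 0 0 0 0; 0 0 0 0 0 0"}}

```text
clock: 17.22
tool_pos: [0.5334, -0.0486, 0.126]
eef_rot: [[-0.993, 0.106, -0.044], [0.106, 0.994, -0.003], [0.043, -0.008, -0.999]]
ft_force: [-2.3, 0.0, 1.4]
width: -0.0001
```

```bash
python3 -c "
from h import *
rep();d=grab('wrist','w8')"
```

```text
t 17.2167 fx mm [17.  -0.4 41. ] F [-2.3  0.   1.4] Fx 2.3 T 0.117 contact [28. 33.] wt.y 0.535 w -0.0001
theta edge 48.2 T from wrench about TCP -0.415
```

View pics/w8.png

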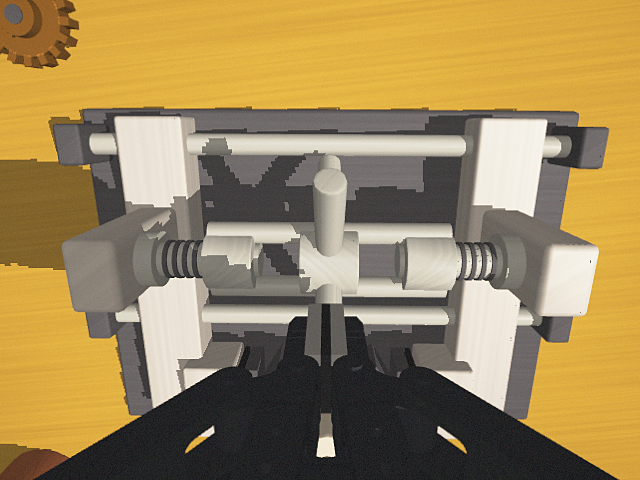

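>>> {"fn": "apply_moves", "kwargs": {"motion": "0.3 0 -0.3 0 -0.5 0; 0.3 0 -1.2 0 -0.5 0; 0.2 0 -1.8 0 -0.5 0; 0.8 0 -1.8 0 -0.5 0; 1.5 0 -0.8 0 -0.5 0; 2 0 0 0 0 0; 2 0 0 0 0 0; 1.5 0 0 0 0 0; 0.8 0 0 0 0 0; 0.2 0 0 0 0 0"}}

```text
clock: 18.1
tool_pos: [0.4446, -0.039, 0.1961]
eef_rot: [[-0.994, 0.106, 0.031], [0.105, 0.994, -0.012], [-0.032, -0.008, -0.999]]
ft_force: [0.2, 1.4, -1.0]
width: 0.0001
```

```bash
python3 -c "
from h import *
rep();d=grab('top','t9');print(read_state()['eef_rot'][:,2])
cv2.imwrite('pics/t9z.png',cv2.resize(d['img'][185:310,280:430],None,fx=4.5,fy=4.5,interpolation=cv2.INTER_CUBIC)[:,:,::-1])
plan(wo(-.066,0,.042),173.84,maxs=1.5)"
```

```text
t 18.1 fx mm [-72.3  -0.4 111.1] F [ 0.2  1.4 -1. ] Fx -0.0 T 0.060 contact [-61.3 103.1] wt.y 0.046 w 0.0001
theta edge -27.9 T from wrench about TCP 0.025
[ 0.03148485 -0.01185092 -0.99943397]
-0.08 0.02 1.5 -0.48 1.87 0.1; -0.13 0.01 1.49 0 0 0; -0.13 0.01 1.49 0 0 0; -0.13 0.01 1.49 0 0 0; -0.08 0.01 0.94 0 0 0; 0 0 0 0 0 0; 0 0 0 0 0 0; 0 0 0 0 0 0; 0 0 0 0 0 0; 0 0 0 0 0 0
left [0. 0. 0.] a 0.0
```

View pics/t9z.png

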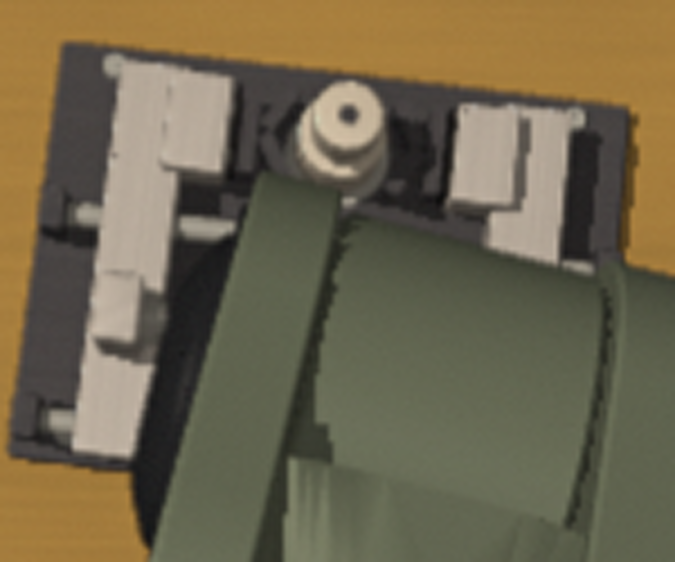

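The top view shows the insulator upright with several mm still free to each jaw. Descend behind the next spoke.

>>> {"fn": "apply_moves", "kwargs": {"motion": "0 0 1 -0.3 0.9 0; 0 0 1.4 -0.2 0.9 0; 0 0 1.4 0 0 0; 0 0 1.3 0 0 0; 0 0 0.8 0 0 0; 0 0 0.5 0 0 0; 0 0 0.2 0 0 0; 0 0 0 0 0 0; 0 0 0 0 0 0; 0 0 0 0 0 0"}}

```text
clock: 18.98
tool_pos: [0.4548, -0.0413, 0.1261]
eef_rot: [[-0.994, 0.106, 0.006], [0.106, 0.994, 0.001], [-0.006, 0.001, -1.0]]
ft_force: [-0.3, -0.3, -0.5]
width: -0.0002
```

```bash
python3 -c "
from h import *
rep();print(read_state()['eef_rot'][:,2]);plan(wo(-.066,0,.042),173.84,maxs=1.5)"
```

```text
t 18.9833 fx mm [-62.   -1.6  41.1] F [-0.3 -0.3 -0.5] Fx 0.3 T 0.035 contact [-51.   33.1] wt.y -0.007 w -0.0002
theta edge -51.4 T from wrench about TCP 0.051
[ 5.75197647e-03  7.41362998e-04 -9.99983182e-01]
0.4 0.16 -0.09 0.08 0.32 0.09; 0 0 0 0 0 0; 0 0 0 0 0 0; 0 0 0 0 0 0; 0 0 0 0 0 0; 0 0 0 0 0 0; 0 0 0 0 0 0; 0 0 0 0 0 0; 0 0 0 0 0 0; 0 0 0 0 0 0
left [0. 0. 0.] a 0.0
```

```bash
cat >> h.py <<'E'
from scipy.optimize import brentq
def rep2(s=None):
    s=s or read_state();Rm=np.array(s['eef_rot']).reshape(3,3);p=np.array(s['tool_pos'])
    b=fx(p-.011*Rm[:,0]+.008*Rm[:,2]);u=fx(p-.011*Rm[:,0]-.03*Rm[:,2]) # front edge bottom / higher
    F=np.array(s['ft_force']);Fx,Fz=-F@EX,-F[2]
    # edge contact
    r=np.hypot(b[0],b[2]);th1=np.arctan2(b[0],b[2])+np.arcsin(6e-3/r)
    # tip-corner contact with front face line b->u
    def g(th):
        x=.06*np.sin(th)-.006*np.cos(th);z=.06*np.cos(th)+.006*np.sin(th)
        return x-(b[0]+(u[0]-b[0])*(z-b[2])/(u[2]-b[2]))
    th2=brentq(g,-1.3,1.3)
    # face advancing: the spoke is pushed to the larger angle of the two if both valid
    if th1<0 : th=max(th2,-9); c=(.06*np.sin(th)-.006*np.cos(th),.06*np.cos(th)+.006*np.sin(th))
    else: th=th1;c=(b[0],b[2])
    T=c[1]*Fx-c[0]*Fz
    print('t %.2f'%s['clock'],'edge',(b*1000).round(1),'tilt %.2f'%np.degrees(Rm[:,2]@EX),'F',np.round(F,1),'th edge %.1f tip %.1f'%(np.degrees(th1),np.degrees(th2)),'contact',np.round(np.array(c)*1e3,1),'T %.3f'%T)
    return T
E
python3 -c "
from h import *
rep2()"
```

```text
t 18.98 edge [-51.   -1.5  33.2] tilt 0.32 F [-0.3 -0.3 -0.5] th edge -51.3 tip -52.0 contact [-51.   32.2] T 0.035
```

>>> {"fn": "apply_moves", "kwargs": {"motion": "-0.4 0 0 0 0 0; -0.4 0 0 0 0 0; -0.4 0.1 0 0 -0.2 0; -0.3 0.05 0 0 -0.2 0; -0.3 0 0 0 -0.2 0; -0.3 0 0 0 -0.2 0; -0.3 0 0 0 -0.2 0; -0.3 0 0 0 -0.2 0; -0.3 0 0 0 -0.2 0; -0.3 0 0 0 -0.2 0"}}

```text
clock: 19.82
tool_pos: [0.4614, -0.0412, 0.1251]
eef_rot: [[-0.994, 0.106, -0.02], [0.106, 0.994, -0.004], [0.02, -0.007, -1.0]]
ft_force: [-9.5, 1.2, 8.4]
width: -0.0002
```

```bash
python3 -c "
from h import *
rep2()"
```

```text
t 19.82 edge [-44.6  -0.8  31.9] tilt -1.12 F [-9.5  1.2  8.4] th edge -48.2 tip -41.8 contact [-44.5  40.7] T 0.019
```

Friction at the spoke's tip jams a purely horizontal push here (force points along the spoke). I'll follow the tip's arc, forward and up.

>>> {"fn": "apply_moves", "kwargs": {"motion": "-0.1 0 -0.3 0 -0.2 0; -0.3 0 -0.3 0 -0.2 0; -0.3 0 -0.25 0 -0.2 0; -0.3 0 -0.25 0 -0.2 0; -0.3 0 -0.2 0 -0.2 0; -0.3 0 -0.2 0 -0.2 0; -0.3 0 -0.2 0 -0.2 0; -0.3 0 -0.15 0 -0.2 0; -0.3 0 -0.1 0 -0.2 0; -0.3 0 -0.1 0 -0.2 0"}}

```text
clock: 20.65
tool_pos: [0.4919, -0.0443, 0.1485]
eef_rot: [[-0.994, 0.106, 0.017], [0.106, 0.994, -0.009], [-0.017, -0.007, -1.0]]
ft_force: [0.3, 1.1, -0.0]
width: 0.0002
```

```bash
python3 -c "
from h import *
rep2()"
```

```text
t 20.65 edge [-13.6  -0.5  55.7] tilt 1.00 F [ 0.3  1.1 -0. ] th edge -7.7 tip -7.4 contact [-13.7  58.7] T -0.007
```

```bash
python3 -c "
from h import *
d=grab('wrist','w10')"
```

```text
(no output)
```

View pics/w10.png

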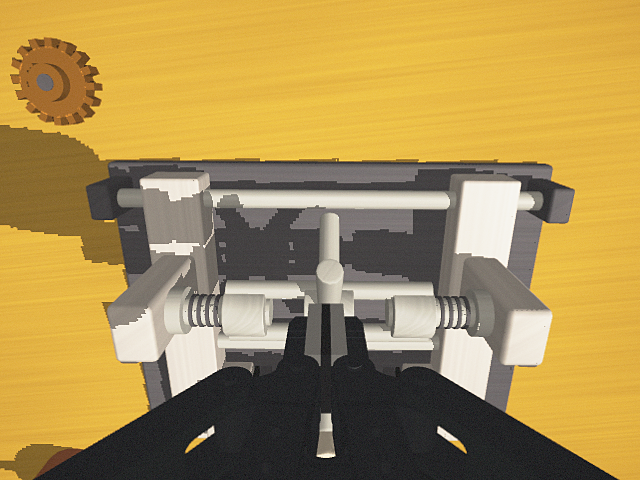

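```bash
cat >> h.py <<'E'
def spokes(d):
    P=cloud(d)-A;F=np.stack([P@EX,P@EY,P[...,2]],-1)
    k=(abs(F[...,1])<.004)&(abs(F[...,0])<.07)&(F[...,2]<.075)&(F[...,2]>-.05)
    q=F[k];r=np.hypot(q[:,0],q[:,2]);q=q[(r>.025)&(r<.058)]
    # surface pts: angle residual mod 90 ; offset +-6mm
    best=None
    for th in np.radians(np.arange(-45,45,.5)):
        s=0
        res=np.full(len(q),1.)
        for k4 in range(4):
            a=th+k4*np.pi/2;u=np.array([np.sin(a),np.cos(a)])
            al=q[:,0]*u[0]+q[:,2]*u[1];pe=abs(q[:,0]*u[1]-q[:,2]*u[0])
            res=np.where(al>0,np.minimum(res,abs(pe-np.sqrt(np.maximum(0,.006**2-q[:,1]**2)))),res)
        s=(res<.0012).mean()
        if best is None or s>best[0]:best=(s,np.degrees(th))
    print('spoke angle mod90: %.1f (inlier %.2f, n %d)'%(best[1],best[0],len(q)));return best[1]
E
python3 -c "
from h import *
for t in ('w1','w8','w10'): spokes(pickle.load(open(t+'.pkl','rb')))
"
```

```text
spoke angle mod90: 16.5 (inlier 0.81, n 698)
spoke angle mod90: 44.0 (inlier 0.63, n 1857)
spoke angle mod90: 44.0 (inlier 0.88, n 1055)
```

The wrist depth fit shows the body at 44° (spokes at +44°/−46°): the fingers slipped over the rear spoke without turning it. I'll push the forward spoke further down instead (to ~65°), so the next one comes to −25°.

>>> {"fn": "apply_moves", "kwargs": {"motion": "-0.5 0 0.2 0 0.5 0; -0.6 0 0.2 0 0.5 0; -0.6 0 0.3 0 0 0; -0.6 0 0.3 0 0 0; -0.6 0 0.3 0 0 0; -0.4 0 0.3 0 0 0; -0.2 0 0.2 0 0 0; 0 0 0 0 0 0; 0 0 0 0 0 0; 0 0 0 0 0 0"}}

```text
clock: 21.53
tool_pos: [0.5322, -0.0488, 0.1276]
eef_rot: [[-0.994, 0.106, -0.002], [0.106, 0.994, -0.007], [0.001, -0.007, -1.0]]
ft_force: [0.0, -0.0, 0.0]
width: 0.0002
```

```bash
python3 -c "
from h import *
rep2()"
```

```text
t 21.53 edge [26.7 -0.7 34.6] tilt -0.08 F [ 0. -0.  0.] th edge 45.6 tip 32.1 contact [26.7 34.6] T -0.001
```

>>> {"fn": "apply_moves", "kwargs": {"motion": "-0.2 0 0.1 0 0 0; -0.2 0 0.2 0 -0.1 0; -0.2 0 0.2 0 -0.1 0; -0.2 0 0.2 0 -0.1 0; -0.2 0 0.2 0 -0.1 0; -0.2 0 0.2 0 -0.1 0; -0.2 0 0.2 0 -0.1 0; -0.2 0 0.2 0 0 0; -0.2 0 0.2 0 0 0; -0.2 0 0.2 0 0 0"}}

```text
clock: 22.37
tool_pos: [0.5441, -0.05, 0.1157]
eef_rot: [[-0.994, 0.106, -0.002], [0.106, 0.994, -0.009], [0.001, -0.009, -1.0]]
ft_force: [-6.0, 0.4, 8.4]
width: 0.0004
```

```bash
python3 -c "
from h import *
rep2();spokes(grab('wrist','w11'))"
```

```text
t 22.37 edge [38.7 -0.7 22.7] tilt -0.04 F [-6.   0.4  8.4] th edge 67.3 tip 45.6 contact [38.7 22.7] T 0.462
spoke angle mod90: -27.0 (inlier 0.58, n 2784)
```

>>> {"fn": "apply_moves", "kwargs": {"motion": "0.1 0 -0.5 0 0 0; 0.2 0 -1.5 0.2 0 0; 0.3 0 -1.5 0.3 0 0; 1.2 0 -1.3 0 0 0; 1.8 0 -0.2 0 0 0; 2 0 0 0 0 0; 1.8 0 0 0 0 0; 1 0 0 0 0 0; 0.4 0 0 0 0 0; 0 0 0 0 0 0"}}

```text
clock: 23.25
tool_pos: [0.4553, -0.04, 0.1715]
eef_rot: [[-0.994, 0.106, 0.005], [0.106, 0.994, -0.02], [-0.007, -0.019, -1.0]]
ft_force: [0.4, 0.1, -0.8]
width: -0.0001
```

```bash
python3 -c "
from h import *
rep2()"
```

```text
t 23.25 edge [-50.6  -0.3  78.6] tilt 0.43 F [ 0.4  0.1 -0.8] th edge -29.1 tip -50.7 contact [-50.2  33.3] T 0.028
```

>>> {"fn": "apply_moves", "kwargs": {"motion": "0 0 0.8 -0.4 0 0; 0 0 1 -0.4 0 0; 0 0 1 -0.3 0 0; 0 0 0.8 0 0 0; 0 0 0.4 0 0 0; 0 0 0.2 0 0 0; 0 0 0 0 0 0; 0 0 0 0 0 0; -0.2 0 0 0 0 0; -0.2 0 0 0 0 0"}}

```text
clock: 24.08
tool_pos: [0.4653, -0.0419, 0.1268]
eef_rot: [[-0.994, 0.105, 0.013], [0.105, 0.994, 0.0], [-0.013, 0.002, -1.0]]
ft_force: [0.6, -0.2, 0.3]
width: -0.0002
```

```bash
python3 -c "
from h import *
rep2()"
```

```text
t 24.08 edge [-40.4  -0.9  33.9] tilt 0.74 F [ 0.6 -0.2  0.3] th edge -43.4 tip -36.5 contact [-40.5  44.7] T -0.040
```

>>> {"fn": "apply_moves", "kwargs": {"motion": "-0.4 0 0 0 0 0; -0.4 0 0 0 -0.1 0; -0.3 0 -0.15 0 -0.2 0; -0.3 0 -0.15 0 -0.2 0; -0.3 0 -0.15 0 -0.2 0; -0.3 0 -0.1 0 -0.2 0; -0.3 0 -0.1 0 -0.2 0; -0.3 0 -0.1 0 -0.2 0; -0.3 0 -0.1 0 -0.2 0; -0.3 0 -0.05 0 -0.2 0"}}

```text
clock: 24.92
tool_pos: [0.4773, -0.0431, 0.1291]
eef_rot: [[-0.994, 0.106, -0.001], [0.106, 0.994, -0.002], [0.001, -0.002, -1.0]]
ft_force: [-8.3, -0.1, 3.6]
width: -0.0007
```

```bash
python3 -c "
from h import *
rep2();spokes(grab('wrist','w12'))"
```

```text
t 24.92 edge [-28.4  -0.9  36.1] tilt -0.06 F [-8.3 -0.1  3.6] th edge -30.7 tip -22.4 contact [-28.4  53.2] T 0.337
spoke angle mod90: -25.0 (inlier 0.73, n 1427)
```

>>> {"fn": "apply_moves", "kwargs": {"motion": "-0.5 0 -0.15 0 -0.2 0; -0.5 0 -0.15 0 -0.2 0; -0.5 0 -0.15 0 -0.2 0; -0.5 0 -0.15 0 -0.2 0; -0.5 0 -0.1 0 -0.2 0; -0.5 0 -0.1 0 -0.2 0; -0.5 0 -0.1 0 -0.2 0; -0.5 0 -0.1 0 -0.2 0; -0.4 0 -0.1 0 -0.2 0; -0.4 0 -0.1 0 -0.2 0"}}

```text
clock: 25.8
tool_pos: [0.4856, -0.0441, 0.1338]
eef_rot: [[-0.993, 0.107, -0.047], [0.107, 0.994, -0.004], [0.046, -0.009, -0.999]]
ft_force: [-9.5, -0.4, 2.9]
width: -0.0001
```

```bash
python3 -c "
from h import *
rep2();spokes(grab('wrist','w13'))"
```

```text
t 25.80 edge [-20.5  -1.1  40.3] tilt -2.64 F [-9.5 -0.4  2.9] th edge -19.4 tip -13.4 contact [-19.7  57. ] T 0.480
spoke angle mod90: -15.5 (inlier 0.75, n 1529)
```

```bash
python3 - <<'E'
from h import *
for t in ('w1','w6'):
    d=pickle.load(open(t+'.pkl','rb'));P=cloud(d)-A;F=np.stack([P@EX-.105,P@EY,P[...,2]+.085],-1)
    for sg in (1,-1):
        k=(abs(F[...,0])<.028)&(sg*F[...,1]<.06)&(sg*F[...,1]>.02)&(F[...,2]>.046)&(F[...,2]<.0515)
        q=F[k];print(t,sg,len(q))
        for x in np.arange(-.026,.027,.004):
            s=q[(abs(q[:,0]-x)<.002)]
            if len(s)>2:print('  x %.0f  y inner %.1f  med %.1f outer %.1f n %d'%(x*1e3,np.percentile(sg*s[:,1],3)*1e3,np.median(sg*s[:,1])*1e3,np.percentile(sg*s[:,1],97)*1e3,len(s)))
        k=(abs(F[...,0])<.03)&(sg*F[...,1]<.1)&(sg*F[...,1]>.03)&(F[...,2]>.0525)&(F[...,2]<.056);q=F[k];print('  jaw block inner edge',np.percentile(sg*q[:,1],[1,5,50])*1e3)
E
```

```text
w1 1 819
  x -26  y inner 29.8  med 31.3 outer 59.6 n 7
  x -22  y inner 25.7  med 44.5 outer 59.1 n 58
  x -18  y inner 27.1  med 45.2 outer 56.9 n 75
  x -14  y inner 29.6  med 46.3 outer 58.9 n 77
  x -10  y inner 31.9  med 45.4 outer 58.8 n 68
  x -6  y inner 33.8  med 45.1 outer 56.5 n 69
  x -2  y inner 36.4  med 47.7 outer 57.2 n 60
  x 2  y inner 35.8  med 47.5 outer 59.0 n 68
  x 6  y inner 33.2  med 44.2 outer 55.9 n 73
  x 10  y inner 31.6  med 45.7 outer 58.7 n 71
  x 14  y inner 28.8  med 45.1 outer 59.0 n 71
  x 18  y inner 26.4  med 44.5 outer 56.7 n 73
  x 22  y inner 25.6  med 34.0 outer 57.7 n 47
  jaw block inner edge [59.56904606 60.8429273  74.36989982]
w1 -1 797
  x -26  y inner 30.9  med 31.9 outer 56.8 n 4
  x -22  y inner 26.7  med 45.5 outer 59.1 n 58
  x -18  y inner 27.6  med 46.4 outer 58.2 n 75
  x -14  y inner 30.6  med 46.5 outer 58.5 n 73
  x -10  y inner 32.6  med 45.8 outer 57.3 n 72
  x -6  y inner 34.5  med 46.3 outer 58.4 n 73
  x -2  y inner 37.0  med 47.9 outer 58.7 n 59
  x 2  y inner 36.9  med 47.2 outer 57.1 n 62
  x 6  y inner 34.4  med 46.
[... 1048 characters left out ...]
9 outer 59.4 n 9
  x -22  y inner 26.5  med 45.5 outer 58.7 n 100
  x -18  y inner 28.0  med 46.7 outer 58.7 n 130
  x -14  y inner 29.8  med 47.0 outer 58.7 n 135
  x -10  y inner 32.5  med 46.4 outer 58.8 n 132
  x -6  y inner 34.9  med 46.1 outer 58.7 n 134
  x -2  y inner 36.9  med 48.7 outer 58.8 n 100
  x 2  y inner 36.3  med 47.6 outer 58.9 n 116
  x 6  y inner 34.5  med 46.1 outer 58.8 n 133
  x 10  y inner 31.6  med 46.3 outer 58.9 n 126
  x 14  y inner 29.9  med 46.4 outer 59.0 n 129
  x 18  y inner 27.4  med 45.9 outer 58.9 n 131
  x 22  y inner 26.7  med 45.3 outer 59.0 n 76
  x 26  y inner 31.9  med 32.6 outer 57.9 n 3
  jaw block inner edge [59.18766736 60.50108257 73.97042491]
```

The pre-stroke depth gives the V lines at ±37.6 mm from the seat, so the travel to touch is ≈12 mm (≈3.0 rad; 1.0 done). So this is still slack and I can take bigger strokes.

>>> {"fn": "apply_moves", "kwargs": {"motion": "-0.6 0 -0.1 0 -0.5 0; -0.6 0 0 0 -0.5 0; -0.6 0 0 0 -0.5 0; -0.7 0 0 0 -0.5 0; -0.7 0 0 0 -0.5 0; -0.7 0 0 0 -0.5 0; -0.7 0 0 0 -0.5 0; -0.7 0 0 0 -0.5 0; -0.6 0 0.05 0 -0.5 0; -0.6 0 0.05 0 -0.4 0"}}

```text
clock: 26.68
tool_pos: [0.5206, -0.0467, 0.1309]
eef_rot: [[-0.994, 0.106, -0.02], [0.106, 0.994, -0.01], [0.018, -0.012, -1.0]]
ft_force: [-9.4, 0.1, 3.7]
width: 0.0001
```

```bash
python3 -c "
from h import *
rep2();spokes(grab('wrist','w14'))"
```

```text
t 26.68 edge [14.9  0.1 37.7] tilt -1.05 F [-9.4  0.1  3.7] th edge 30.1 tip 20.4 contact [14.9 37.7] T 0.408
spoke angle mod90: 25.0 (inlier 0.69, n 1698)
```

>>> {"fn": "apply_moves", "kwargs": {"motion": "-0.6 0 0.1 0 -0.2 0; -0.6 0 0.1 0 -0.2 0; -0.6 0 0.2 0 -0.2 0; -0.5 0 0.2 0 -0.2 0; -0.4 0 0.3 0 -0.1 0; -0.4 0 0.3 0 -0.1 0; -0.4 0 0.3 0 0 0; -0.4 0 0.3 0 0 0; -0.4 0 0.3 0 0 0; -0.3 0 0.3 0 0 0"}}

```text
clock: 27.57
tool_pos: [0.5463, -0.0495, 0.1081]
eef_rot: [[-0.994, 0.105, -0.042], [0.105, 0.994, -0.011], [0.04, -0.016, -0.999]]
ft_force: [-6.7, 1.1, 10.6]
width: 0.0002
```

```bash
python3 -c "
from h import *
rep2();spokes(grab('wrist','w15'))"
```

```text
t 27.57 edge [40.5 -0.  14.7] tilt -2.30 F [-6.7  1.1 10.6] th edge 78.1 tip 49.4 contact [40.5 14.7] T 0.529
spoke angle mod90: -15.5 (inlier 0.47, n 3149)
```

>>> {"fn": "apply_moves", "kwargs": {"motion": "0.1 0 -0.5 0 -0.5 0; 0.2 0 -1.5 -0.3 -0.5 0; 0.3 0 -1.8 -0.3 -0.5 0; 0.8 0 -1.8 -0.3 -0.5 0; 1.6 0 -0.6 -0.2 0 0; 2 0 0 0 0 0; 1.8 0 0 0 0 0; 0.8 0 0 0 0 0; 0.3 0 0 0 0 0; 0 0 0 0 0 0"}}

```text
clock: 28.45
tool_pos: [0.4738, -0.0415, 0.184]
eef_rot: [[-0.994, 0.105, 0.021], [0.105, 0.994, 0.003], [-0.02, 0.005, -1.0]]
ft_force: [-0.2, 0.2, 0.3]
width: -0.0002
```

```bash
python3 -c "
from h import *
rep2();spokes(grab('wrist','w16'))
d=grab('side','s16');cv2.imwrite('pics/s16z.png',cv2.resize(d['img'][160:310,230:410],None,fx=4.2,fy=4,interpolation=cv2.INTER_CUBIC)[:,:,::-1])
d=grab('top','t16');P=cloud(d)-A;F=np.stack([P@EX-.105,P@EY,P[...,2]+.085],-1)
for sg in (1,-1):
    k=(abs(F[...,0])<.03)&(sg*F[...,1]<.1)&(sg*F[...,1]>.03)&(F[...,2]>.0505)&(F[...,2]<.057);q=F[k];print(len(q),'jaw block inner edge',np.percentile(sg*q[:,1],[1,5,50,99])*1e3)
"
```

```text
t 28.45 edge [-31.9   0.3  91.2] tilt 1.16 F [-0.2  0.2  0.3] th edge -15.7 tip -25.3 contact [-31.1  51.7] T 0.004
spoke angle mod90: -15.0 (inlier 0.89, n 676)
181 jaw block inner edge [51.44018279 55.18613796 69.93828335 79.80173474]Traceback (most recent call last):
  File "<string>", line 7, in <module>
    k=(abs(F[...,0])<.03)&(sg*F[...,1]<.1)&(sg*F[...,1]>.03)&(F[...,2]>.0505)&(F[...,2]<.057);q=F[k];print(len(q),'jaw block inner edge',np.percentile(sg*q[:,1],[1,5,50,99])*1e3)
                                                                                                                                         ~~~~~~~~~~~~~^^^^^^^^^^^^^^^^^^^^^^^
    return _quantile_unchecked(
        a, q, axis, out, overwrite_input, method, keepdims, weights)
    return _ureduce(a,
                    func=_quantile_ureduce_func,
    ...<5 lines>...
                    overwrite_input=overwrite_input,
                    method=method)
    r = func(a, **kwargs)
    result = _quantile(arr,
                       quantiles=q,
    ...<2 lines>...
                       out=out,
                       weights=wgt)
    slices_having_nans = np.isnan(arr[-1, ...])
                                  ~~~^^^^^^^^^
IndexError: index -1 is out of bounds for axis 0 with size 0
```

View pics/s16z.png

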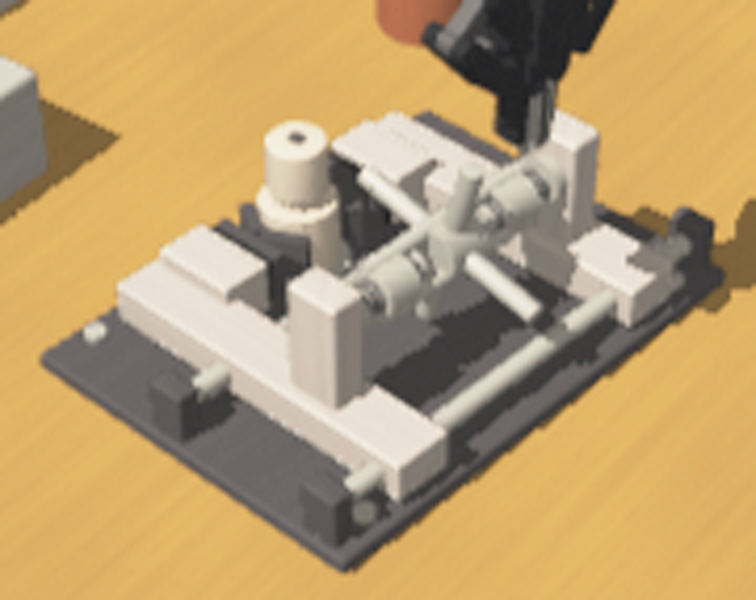

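The side view shows the insulator upright with a small gap left to the near jaw. Spokes are at −15°. Descend behind the top spoke for the last stroke.

>>> {"fn": "apply_moves", "kwargs": {"motion": "0.1 0 0.9 0 0.5 0; 0 0 1.3 0 0.4 0; 0 0 1.2 0 0.2 0; 0 0 0.9 0 0 0; 0 0 0.5 0 0 0; 0 0 0.2 0 0 0; 0 0 0 0 0 0; 0 0 0 0 0 0; 0 0 0 0 0 0; 0 0 0 0 0 0"}}

```text
clock: 29.43
tool_pos: [0.476, -0.0415, 0.1239]
eef_rot: [[-0.995, 0.104, -0.007], [0.104, 0.995, 0.007], [0.007, 0.006, -1.0]]
ft_force: [-0.7, 0.6, -0.6]
width: -0.0002
```

```bash
python3 -c "
from h import *
rep2()"
```

```text
t 29.43 edge [-30.    0.6  30.9] tilt -0.42 F [-0.7  0.6 -0.6] th edge -36.1 tip -23.9 contact [-29.8  52.4] T 0.057
```

>>> {"fn": "apply_moves", "kwargs": {"motion": "-0.4 0 -0.3 0 0 0; -0.4 0 -0.3 0 0 0; -0.5 0 -0.2 0 -0.2 0; -0.5 0 -0.1 0 -0.3 0; -0.5 0 -0.1 0 -0.3 0; -0.5 0 -0.1 0 -0.4 0; -0.5 0 0 0 -0.4 0; -0.5 0 0 0 -0.4 0; -0.5 0 0 0 -0.4 0; -0.5 0 0 0 -0.4 0"}}

```text
clock: 30.27
tool_pos: [0.5046, -0.0445, 0.1341]
eef_rot: [[-0.994, 0.105, 0.0], [0.105, 0.994, 0.002], [-0.0, 0.002, -1.0]]
ft_force: [-11.5, -0.1, 9.5]
width: 0.0
```

```bash
python3 -c "
from h import *
rep2();spokes(grab('wrist','w17'))"
```

```text
t 30.27 edge [-1.1  0.7 41.1] tilt 0.01 F [-11.5  -0.1   9.5] th edge 6.8 tip 4.6 contact [-1.1 41.1] T 0.459
spoke angle mod90: 3.5 (inlier 0.76, n 1446)
```

>>> {"fn": "apply_moves", "kwargs": {"motion": "-0.3 0 0 0 -0.3 0; -0.4 0 0 0 -0.3 0; -0.4 0 0 0 -0.3 0; -0.4 0 0 0 -0.3 0; -0.4 0 0 0 -0.3 0; -0.4 0 0 0 -0.3 0; -0.4 0 0 0 -0.3 0; -0.4 0 0 0 -0.3 0; -0.4 0 0 0 -0.3 0; -0.4 0 0 0 -0.3 0"}}

```text
clock: 31.15
tool_pos: [0.507, -0.0447, 0.1344]
eef_rot: [[-0.994, 0.106, -0.019], [0.106, 0.994, -0.003], [0.019, -0.005, -1.0]]
ft_force: [-12.5, 1.4, 10.0]
width: 0.0001
```

```bash
python3 -c "
from h import *
rep2();spokes(grab('wrist','w18'))"
```

```text
t 31.15 edge [ 1.1  0.7 41.2] tilt -1.07 F [-12.5   1.4  10. ] th edge 9.9 tip 7.1 contact [ 1.1 41.2] T 0.529
spoke angle mod90: 6.5 (inlier 0.75, n 1450)
```

>>> {"fn": "apply_moves", "kwargs": {"motion": "-0.4 0 0 0 -0.3 0; -0.45 0 0 0 -0.3 0; -0.5 0 0 0 -0.3 0; -0.5 0 0 0 -0.3 0; -0.5 0 0 0 -0.3 0; -0.5 0 0 0 -0.3 0; -0.5 0 0 0 -0.3 0; -0.5 0 0 0 -0.3 0; -0.5 0 0 0 -0.3 0; -0.5 0 0 0 -0.3 0"}}

```text
clock: 32.03
tool_pos: [0.5145, -0.0455, 0.1341]
eef_rot: [[-0.993, 0.105, -0.047], [0.106, 0.994, -0.007], [0.046, -0.012, -0.999]]
ft_force: [-13.7, 1.1, 10.3]
width: 0.0004
```

```bash
python3 -c "
from h import *
rep2();spokes(grab('wrist','w19'));rep2()"
```

```text
t 32.03 edge [ 8.4  0.6 40.6] tilt -2.65 F [-13.7   1.1  10.3] th edge 20.0 tip 14.5 contact [ 8.4 40.6] T 0.644
spoke angle mod90: 15.5 (inlier 0.72, n 1556)
t 32.08 edge [ 8.6  0.6 40.6] tilt -2.65 F [-12.1   0.3  11.4] th edge 20.3 tip 14.8 contact [ 8.6 40.6] T 0.589
```

```bash
python3 - <<'E'
from h import *
for t in ['w8','w11','w12','w13','w14','w15','w17','w18','w19']:
    s=pickle.load(open(t+'.pkl','rb'))['state'];F=s['ft_force'];R_=s['eef_rot'];f=R_.T@F;m=R_.T@s['wrist_torque']
    # tool frame: m_y = z*fx - x*fz ; front face x=-.011
    x=-.011; z=(m[1]+x*f[2])/f[0]
    print(t,'f tool',f.round(2),'m',m.round(3),'z contact from ref %.4f'%z)
E
```

```text
w8 f tool [ 2.39 -0.23 -1.32] m [ 0.037  0.535 -0.008] z contact from ref 0.2297
w11 f tool [ 5.99 -0.32 -8.43] m [-0.033  1.15  -0.039] z contact from ref 0.2075
w12 f tool [ 8.27 -0.97 -3.58] m [ 0.175  1.483 -0.018] z contact from ref 0.1841
w13 f tool [ 9.56 -1.43 -2.46] m [ 0.154  1.761 -0.022] z contact from ref 0.1870
w14 f tool [ 9.41 -0.98 -3.54] m [ 0.111  1.91  -0.007] z contact from ref 0.2071
w15 f tool [  7.17   0.22 -10.33] m [ 0.01   1.464 -0.009] z contact from ref 0.2200
w17 f tool [11.43 -1.33 -9.5 ] m [ 0.12   2.455 -0.009] z contact from ref 0.2240
w18 f tool [12.78  0.02 -9.81] m [0.103 2.546 0.023] z contact from ref 0.2077
w19 f tool [14.19 -0.43 -9.69] m [0.177 2.829 0.015] z contact from ref 0.2069
```

>>> {"fn": "apply_moves", "kwargs": {"motion": "-0.4 0 0 0 -0.3 0; -0.4 0 0 0 -0.3 0; -0.4 0 0 0 -0.3 0; -0.4 0 0 0 -0.3 0; -0.4 0 0 0 -0.3 0; -0.45 0 0 0 -0.3 0; -0.5 0 0 0 -0.3 0; -0.5 0 0 0 -0.3 0; -0.5 0 0 0 -0.3 0; -0.5 0 0 0 -0.3 0"}}

```text
clock: 32.92
tool_pos: [0.517, -0.0458, 0.134]
eef_rot: [[-0.992, 0.104, -0.078], [0.105, 0.994, -0.012], [0.076, -0.02, -0.997]]
ft_force: [-13.4, 0.9, 12.5]
width: -0.0004
```

```bash
python3 -c "
from h import *
rep2();spokes(grab('wrist','w20'));rep2();print(read_state()['qd'].round(2))"
```

```text
t 32.92 edge [10.7  0.6 40.2] tilt -4.35 F [-13.4   0.9  12.5] th edge 23.1 tip 17.3 contact [10.7 40.2] T 0.672
spoke angle mod90: 18.5 (inlier 0.74, n 1568)
t 32.97 edge [10.8  0.6 40.2] tilt -4.36 F [-12.9   1.2  11.3] th edge 23.4 tip 17.5 contact [10.8 40.2] T 0.645
[-0.13 -0.19 -0.34 -0.37  0.01 -0.07]
```

Moving torque is now ≈0.63 N·m (≈30 N), with a slope matching the clamped phase. Back off and lift clear.

>>> {"fn": "apply_moves", "kwargs": {"motion": "0.4 0 0 0 0 0; 0.6 0 0 0 0 0; 0.6 0 -0.3 0 0 0; 0.3 0 -1 0 0 0; 0 0 -1.8 0 -0.8 0; 0 0 -2 0 -1 0; 0 0 -2 0 -1 0; 0 0 -2 0 -0.5 0; 0 0 -1.5 0 0 0; 0 0 -1 0 0 0"}}

```text
clock: 33.8
tool_pos: [0.504, -0.0418, 0.2616]
eef_rot: [[-0.995, 0.104, -0.011], [0.104, 0.994, -0.019], [0.009, -0.02, -1.0]]
ft_force: [0.2, 0.4, 0.1]
width: 0.0001
```

```bash
python3 -c "
from h import *
rep2();print(read_state()['eef_rot'][:,2]);spokes(grab('wrist','w21'));d=grab('side','s21');cv2.imwrite('pics/s21z.png',cv2.resize(d['img'][160:310,230:410],None,fx=4.2,fy=4,interpolation=cv2.INTER_CUBIC)[:,:,::-1])
plan(wo(.10,0,.19),173.84,maxs=2.2)"
```

```text
t 33.80 edge [ -2.1   3.1 168.5] tilt -0.52 F [0.2 0.4 0.1] th edge 1.3 tip 2.8 contact [ -2.1 168.5] T -0.024
[-0.01120795 -0.01869451 -0.99976242]
spoke angle mod90: 19.5 (inlier 0.86, n 768)
-2.18 -0.07 -0.27 -1.15 -0.39 0.19; -2.18 -0.06 -0.26 0 0 0; -2.18 -0.06 -0.26 0 0 0; -2.18 -0.06 -0.26 0 0 0; -2.18 -0.06 -0.26 0 0 0; -0.28 -0.01 -0.03 0 0 0; 0 0 0 0 0 0; 0 0 0 0 0 0; 0 0 0 0 0 0; 0 0 0 0 0 0
left [0. 0. 0.] a 0.0
```

View pics/s21z.png

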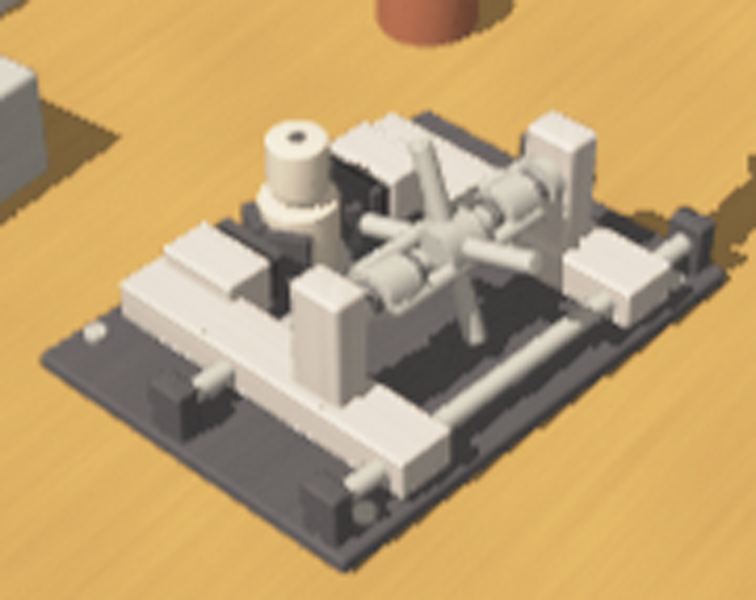

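Spokes stayed at ~19°, insulator upright. I check the jaw contact from above with the wrist camera.

>>> {"fn": "apply_moves", "kwargs": {"motion": "-1.5 0 0 -0.6 -0.3 0; -2.2 0 0 -0.5 0 0; -2.2 0 0 0 0 0; -2.2 0 0 0 0 0; -1.8 0 0 0 0 0; -1 0 0 0 0 0; -0.3 0 0 0 0 0; 0 0 0 0 0 0; 0 0 0 0 0 0; 0 0 0 0 0 0"}}

```text
clock: 34.73
tool_pos: [0.6181, -0.0535, 0.258]
eef_rot: [[-0.995, 0.104, -0.004], [0.104, 0.995, 0.001], [0.004, 0.001, -1.0]]
ft_force: [1.4, -0.1, 0.4]
width: 0.0002
```

```bash
python3 - <<'E'
from h import *
d=grab('wrist','w22');P=cloud(d)-A;F=np.stack([P@EX-.105,P@EY,P[...,2]+.085],-1)
print(d['state']['tool_pos'])
for sg in (1,-1):
    k=(abs(F[...,0])<.028)&(sg*F[...,1]<.06)&(sg*F[...,1]>.012)&(F[...,2]>.046)&(F[...,2]<.0515)
    q=F[k];print(sg,len(q))
    for x in np.arange(-.026,.027,.004):
        s=q[(abs(q[:,0]-x)<.002)]
        if len(s)>2:print('  x %.0f  y inner %.1f n %d'%(x*1e3,np.percentile(sg*s[:,1],3)*1e3,len(s)))
    k=(abs(F[...,0])<.03)&(sg*F[...,1]<.1)&(sg*F[...,1]>.03)&(F[...,2]>.0525)&(F[...,2]<.056);q=F[k];print('  jaw block inner edge',np.percentile(sg*q[:,1],[1,5,50])*1e3)
k=(F[...,2]>.092)&(F[...,2]<.101)&(abs(F[...,0])<.03)&(abs(F[...,1])<.03);q=F[k];print('head rel seat',(q.min(0)+q.max(0))/2*1e3)
spokes(d)
cv2.imwrite('pics/w22z.png',cv2.resize(d['img'][20:270,160:500],None,fx=2.3,fy=2.3)[:,:,::-1])
E
```

```text
[ 0.61813732 -0.05348338  0.25799453]
1 1238
  x -26  y inner 19.2 n 20
  x -22  y inner 14.4 n 89
  x -18  y inner 15.3 n 108
  x -14  y inner 15.3 n 129
  x -10  y inner 19.8 n 110
  x -6  y inner 21.6 n 114
  x -2  y inner 24.3 n 90
  x 2  y inner 23.8 n 108
  x 6  y inner 21.9 n 105
  x 10  y inner 21.0 n 109
  x 14  y inner 19.4 n 101
  x 18  y inner 18.5 n 86
  x 22  y inner 17.6 n 66
  x 26  y inner 17.8 n 3
  jaw block inner edge [46.74066119 48.00445744 61.20245597]
-1 1234
  x -26  y inner 19.5 n 23
  x -22  y inner 14.7 n 89
  x -18  y inner 16.0 n 117
  x -14  y inner 17.1 n 125
  x -10  y inner 20.0 n 111
  x -6  y inner 23.3 n 123
  x -2  y inner 25.5 n 92
  x 2  y inner 24.8 n 110
  x 6  y inner 23.0 n 111
  x 10  y inner 22.2 n 92
  x 14  y inner 20.7 n 106
  x 18  y inner 20.6 n 83
  x 22  y inner 19.2 n 47
  x 26  y inner 19.0 n 5
  jaw block inner edge [46.78919976 48.05762214 61.43504832]
head rel seat [ 1.27966797 -0.48738046 95.80338348]
spoke angle mod90: 19.5 (inlier 0.86, n 1180)
```

View pics/w22z.png

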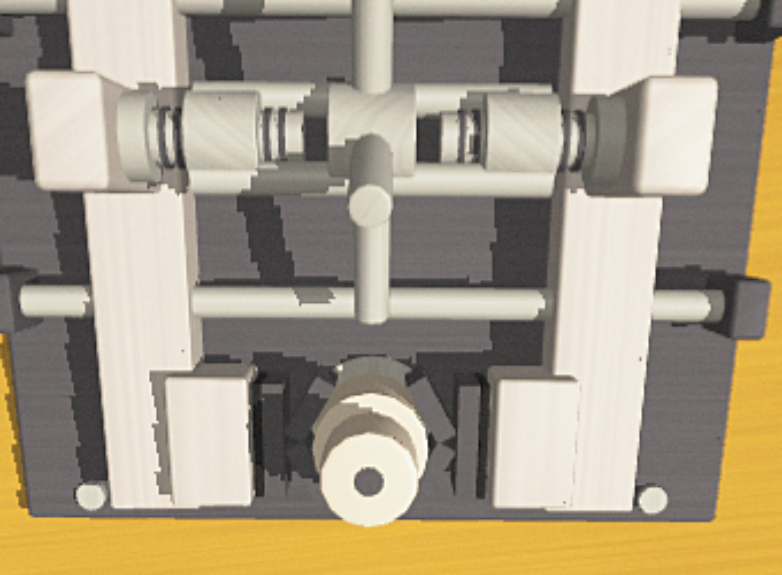

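```bash
python3 -c "
from plant import sign_off,read_state
print(read_state()['ft_force'],read_state()['clock']);print(sign_off())"
```

```text
[ 0.56845531  0.306539   -0.66376125] 34.7833
the job is handed in; nothing more can be done
None
```

The insulator is standing upright on the seat, clamped between both jaws at about 30 N by my estimate, and I handed the job in at 34.8 s. No verdict was reported.

- **Placing:** I gripped the insulator by its head, set it on the disc and let go. It stood about 1 mm from the seat point.
- **Turning:** I drew the jaws in by pushing the turnbuckle's spokes from above with the fingers shut. The body turned about 3.2 rad (183°) in all.
- **Slip:** One push on the rear spoke jammed and slid over it without turning it. I pushed the forward spoke further down instead.
- **Clamping force:** The last torque while moving was 0.63 to 0.67 N·m, which reads as about 30 to 38 N. My slack readings ran 5 to 10 % high, so I put the load near 30 N. It is not a direct measurement; the torque estimate could be off by about 10 %, or 8–10 N.
- **Last checks:**
  - The jaw blocks moved in about 12.7 mm each, which matches the turn.
  - The V faces' depth is consistent with light compression on the insulator.
  - The insulator's head is 1.4 mm from the seat axis.
  - The spokes held their angle after I backed off, and the arm is clear of everything.
- **Disagreement:** Spoke angles worked out from the finger position ran 3 to 5° above the camera's. I relied on the camera's angles.
- **Not checked:** I did not measure the other things on the table again. No move went near them.

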